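# Unnest the sauce pans from the dish box onto their underplates

## Task

Guests are coming and the three sauce pans have to be set out for serving. Swing the clear lid of the dish box right back so that it stays open by itself and leave it open, then set the nested pans out one after another from the inside out (small, then medium, then large), each standing flat in the recess of the wooden underplate that fits its base. Set them down rather than dropping them, and leave the salt shaker and the espresso cup where they are.

Things in the scene. Friction and masses are not known exactly. Their poses are not given: they have to be found in the camera images.
- lid (a joint): Clear bluish flip-up lid (180 deep x 236 wide x 60 mm high, 0.22 kg, hinge nearly free) of the fixed low white dish box (tray 180 x 236 mm, walls 35 mm high, inner floor 7 mm up), hinged on the far edge. 0 = shut, 1.92 rad = leaning back on its stop. Balances at about 1.15 rad: let go earlier it falls shut, later it falls back and stays open.
- lid_bar (a point): Middle of the lid's grey round grab bar (10 mm thick, 110 mm long, its axis 42 mm in front of the lid's front wall, an arm at each end). Axes turn with the lid; shut: z up, x level towards the hinge, y along the bar, 90 mm above the worktop. The hinge axis is parallel to y, 222 mm along +x and 54 mm along -z from here.
- small_pan_centre (a point): Centre, half-way up, of the mustard-yellow enamel pan: rim 64, base 50 across, 44 mm high, 65 g; at first nested in the medium pan. z = its axis, up; x points along its handle, a strap 14 wide, 6 mm thick from the rim out to an eye 110 mm from the axis, rising 0.35 mm per mm; 78 mm out its middle is 36 mm above this point: pinch it there across its width, from above. Walls 3, floor 4 mm.
- medium_pan_centre (a point): Centre, half-way up, of the teal enamel pan: rim 86, base 72 across, 44 mm high, 95 g; at first nested in the large pan. z = its axis, up; x points along its handle, a strap 14 wide, 6 mm thick from the rim out to an eye 110 mm from the axis, rising 0.35 mm per mm; 78 mm out its middle is 32 mm above this point: pinch it there across its width, from above. Walls 3, floor 4 mm.
- large_pan_centre (a point): Centre, half-way up, of the brick-red enamel pan: rim 108, base 94 across, 44 mm high, 130 g; at first on the box's floor, the others nested in it. z = its axis, up; x points along its handle, a strap 14 wide, 6 mm thick from the rim out to an eye 110 mm from the axis, rising 0.35 mm per mm; 78 mm out its middle is 28 mm above this point: pinch it there across its width, from above. Walls 3, floor 4 mm.
- small_underplate: Round wooden underplate of the small (mustard-yellow) pan, fixed: 90 mm across, 16 mm high, with a round recess 64 mm wide and 8 mm deep in its top for the pan's 50 mm base. Origin: centre of its underside, on the worktop; z up. A pan standing in it has its centre 30 mm above this origin.
- medium_underplate: Round wooden underplate of the medium (teal) pan, fixed: 112 mm across, 16 mm high, with a round recess 86 mm wide and 8 mm deep in its top for the pan's 72 mm base. Origin: centre of its underside, on the worktop; z up. A pan standing in it has its centre 30 mm above this origin.
- large_underplate: Round wooden underplate of the large (brick-red) pan, fixed: 134 mm across, 16 mm high, with a round recess 108 mm wide and 8 mm deep in its top for the pan's 94 mm base. Origin: centre of its underside, on the worktop; z up. A pan standing in it has its centre 30 mm above this origin.
- salt_shaker: Salt shaker, grey cap over clear body, 44 mm across, 90 mm tall, loose; not part of the job. Origin: centre of its underside.
- espresso_cup: Brown stoneware espresso cup with an ear handle, 67 x 94 x 58 mm, loose; not part of the job. Origin: under its middle.
Things that resemble listed ones, but are neither listed nor needed, are in the scene too. What is shaped like the small_underplate but blue is not meant.

How it is judged:
On the way, in this order (a step that is already met when the one before it is completed fails the run):
1. the lid stands open by itself, let go (value of joint lid above 1.7 rad and contact force between each of the arm, the fingers and lid below 0.1 N), for 0.2 s.
2. the small pan stands in the recess of the small underplate, let go (horizontal distance between small_pan_centre and small_underplate below 0.012 m and z of small_pan_centre in the frame of small_underplate between 0.026 and 0.033 m and angle between small_pan_centre's own z axis and vertical below 0.06 rad and contact force between the fingers and small_pan below 0.1 N), for 0.2 s.
3. the medium pan stands in the recess of the medium underplate, let go (horizontal distance between medium_pan_centre and medium_underplate below 0.012 m and z of medium_pan_centre in the frame of medium_underplate between 0.026 and 0.033 m and angle between medium_pan_centre's own z axis and vertical below 0.06 rad and contact force between the fingers and medium_pan below 0.1 N), for 0.2 s.
4. the large pan stands in the recess of the large underplate, let go (horizontal distance between large_pan_centre and large_underplate below 0.012 m and z of large_pan_centre in the frame of large_underplate between 0.026 and 0.033 m and angle between large_pan_centre's own z axis and vertical below 0.06 rad and contact force between the fingers and large_pan below 0.1 N), for 0.2 s.
At the end, for the whole second after the job is handed in: The lid is open (over 1.7 rad) and untouched; each pan stands released and at rest in the recess of its own underplate: axis within 12 mm of the underplate's, centre 26 to 33 mm above the underplate's underside, tilted less than 0.06 rad (all of step 2 and all of step 3 and all of step 4 and value of joint lid above 1.7 rad and linear speed of each of small_pan, medium_pan, large_pan below 0.02 m/s).
It fails at once if the small pan is let go in the air, more than 40 mm above where it stands (height (world z) of small_pan_centre above 0.075 m and contact force between the fingers and small_pan below 0.05 N).
It fails at once if the medium pan is let go in the air, more than 40 mm above where it stands (height (world z) of medium_pan_centre above 0.075 m and contact force between the fingers and medium_pan below 0.05 N).
It fails at once if the large pan is let go in the air, more than 40 mm above where it stands (height (world z) of large_pan_centre above 0.075 m and contact force between the fingers and large_pan below 0.05 N).
It fails at once if the salt shaker is shifted by more than 20 mm or knocked over (distance of salt_shaker from where it was at the start of the episode above 0.02 m or angle between salt_shaker's own z axis and vertical above 0.3 rad).
It fails at once if the espresso cup is shifted by more than 20 mm or knocked over (distance of espresso_cup from where it was at the start of the episode above 0.02 m or angle between espresso_cup's own z axis and vertical above 0.3 rad).
It also fails if it takes over 109 s, if anything falls off the work surface, if the arm or the gripper's body presses on something with over 40 N, if the wrist force passes 120 N, or if a joint passes its speed limit or range.

## Robot

A 6-joint arm with a two-finger parallel gripper is mounted at the origin on a cart in front of the work surface, level with it; the furniture and walls round the work are solid. World frame = base frame: x ahead of the robot, y to its left, z up, the work surface at z = 0. Lengths are in m, angles in rad, forces in N, time in s.
With the tool pointing down it reaches from about 0.275 to 0.725 m from the base axis. Payload 15.9 kg.
Tool frame: the origin (TCP) lies between the finger pads; the fingertips stand 8 mm ahead of it and the grasp point (between the pads) lies 11 mm behind it; z points along the fingers, x is the direction in which the jaws open and shut, and the axes are right-handed (so a half turn about z gives the same grasp; the last joint's range is limited). The gripper opens to 85 mm and grips with 20 to 120 N. Pads are 22 mm wide; open, the fingers measure 114 mm over their backs; the gripper's body (76 mm by 85 mm) begins 54 mm behind the grasp point. The pads swing forward as they close: fully open they stand 13 mm farther back than shut.
Start: joints at [1.137, 0.213, -0.034, 1.323, 0, 1.571], TCP at [0.21, 0.454, 0.239] pointing down, gripper open.
Joint ranges: [-2.98, 2.98], [-0.74, 1.72], [-1.14, 1.35], [-2.1, 2.04], [-1.57, 1.44], [-3.14, 3.14]. Speed limits (rad/s): [1.89, 1.89, 2.39, 2.57, 3.14, 3.14].

## Interface

Orientations are given as a unit quaternion [x, y, z, w].
In Python, from station import ctrl, viewer gives the robot as it stands.
- The arm moves only by the shell command python3 -m creep 'ROWS' [FORCE]. ROWS is JSON, a list of rows, each a list of 7 numbers: the shift along the tool's x, y, z in mm, then the turn, a rotation vector about the tool's x, y, z in degrees, then the opening in per cent of the stroke, from 0 (shut) to 100 (fully open). In form: [[dx, dy, dz, ax, ay, az, claw], ...]. A call has exactly 10 rows; each row shifts and turns the commanded pose from where the row before left it, along the tool's axes as they then stand; what a row does not reach is not made up. A row lasts 1/8 s, in which the tool goes at most 62.5 mm and 10.7 degrees, less where a joint would pass 70% of its speed; a pose out of reach is approached as far as the arm can. A call is refused whole if a number of a shift passes 62.5 or a number of a turn 10.7, either way. A call with a gripper value outside its range is refused whole. The fingers move at their own pace and stop on an object; FORCE is the grip in N (left out, the last holds). Time passes only in rows, so rows that do not move let the fingers close, or fill a call up. It gives the time, the measured TCP pose, the force and the opening at its end, in the units of the state.
- ctrl.read_state(): the state, without advancing time (a new reading comes with each control period).
- viewer.capture(name): name is "side" or "top" or "wrist"; returns the picture (384x512x3 uint8, red, green, blue); there is no depth.
- viewer.calibration(name): a dict with "fx", "fy", "cx", "cy" (pixels), "position" and "attitude" of the camera in the world. Camera axes: x right, y down, z forward; pixel columns grow to the right and rows downward; lengths in m; the calibration is good to about 2 mm. A picture is of the moment at which its call begins: read the wrist's pose just before it. calibration takes no time and is no camera call; for the wrist camera it gives the pose at the moment of the call.
- ctrl.close_job(): hands the job in, once; it reports no verdict.
The state is a dict: "clock": time; "qpos": joint angles; "joint_vel": joint speeds; "tau": joint torques, N m; "eef_pos": TCP position; "tool_rot": TCP orientation; "force": force on the tool from outside, world axes, zero at the start; "ft_torque": the same for the moment, N m; "gripper_width": opening from 0.0 (shut) to 1.0 (fully open).
Only numpy, scipy, OpenCV 4.12 (cv2) and the standard library are available. Lean on these libraries where they do the work, as an engineer would, in place of code of your own. Each camera call takes 0.05 s, during which the arm holds its last target.

## Working session

There is one attempt and no reset: what is moved stays moved. The work goes in short steps, Python scripts to look and compute and a shell command to move; the robot and the scene stay as the last step left them, time stands still between calls to the robot, and variables do not carry over. Pictures are saved under pics/ and viewed, and the job is handed in when it is done.

```bash
ls; mkdir -p pics
python3 - <<'E'
from station import ctrl, viewer
import cv2
s=ctrl.read_state();print(s)
for n in ("side","top","wrist"):
    print(n,viewer.calibration(n))
    cv2.imwrite(f"pics/{n}0.png",cv2.cvtColor(viewer.capture(n),cv2.COLOR_RGB2BGR))
E
```

```text
pics
{'clock': 0.0, 'qpos': array([ 1.13700526e+00,  2.13363753e-01, -3.50631655e-02,  1.32352000e+00,
       -1.40974252e-05,  1.57080142e+00]), 'joint_vel': array([ 0.00129445, -0.00054714, -0.00024239, -0.00023159,  0.00107152,
        0.00130646]), 'tau': array([ 8.39919248e-04, -6.86157846e+01,  4.87119091e+01,  1.75932795e-02,
        1.19005213e-05,  5.02983016e-05]), 'eef_pos': array([0.21001643, 0.4533759 , 0.23881076]), 'tool_rot': array([ 8.42709290e-01,  5.38368574e-01, -4.81009550e-04,  3.15662905e-04]), 'force': array([ 0.01486511, -0.31261421, -0.7112867 ]), 'ft_torque': array([ 0.01965916, -0.0292972 ,  0.04944736]), 'gripper_width': 1.0003126402944031}
side {'fx': 445.38221174890964, 'fy': 445.38221174890964, 'cx': 255.4294718837741, 'cy': 192.14925201577506, 'position': array([ 0.10262236, -1.27762979,  0.7576756 ]), 'attitude': array([ 0.84688482, -0.13459121,  0.08904963, -0.50669663])}
top {'fx': 432.511324236479, 'fy': 432.511324236479, 'cx': 254.09776535559863, 'cy': 186.99270080034495, 'position': array([ 0.23170977, -0.10078735,  1.26402276]), 'attitude': array([ 0.73591651, -0.66850093,  0.07395526, -0.07787183])}
wrist {'fx': 277.51804773628385, 'fy': 277.51804773628385, 'cx': 250.87742166274649, 'cy': 192.28402740753748, 'position': array([0.14839206, 0.48292232, 0.37266318]), 'attitude': array([0.83489722, 0.53320287, 0.07314969, 0.11528429])}
```

View pics/side0.png

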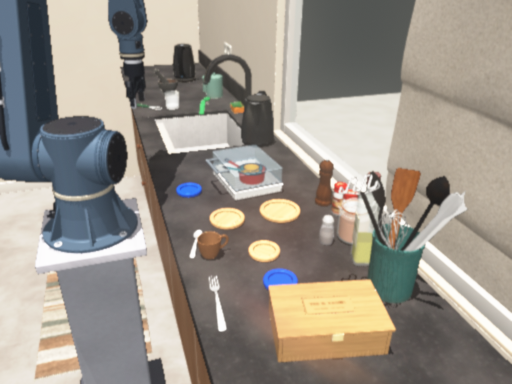

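View pics/top0.png

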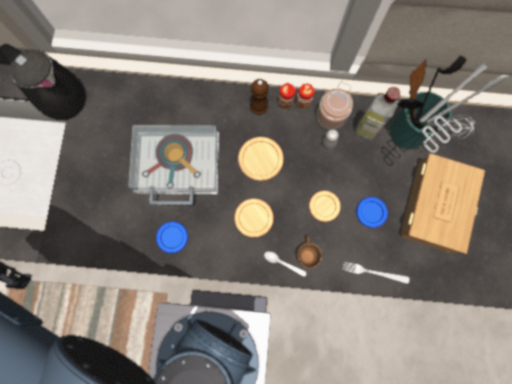

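View pics/wrist0.png

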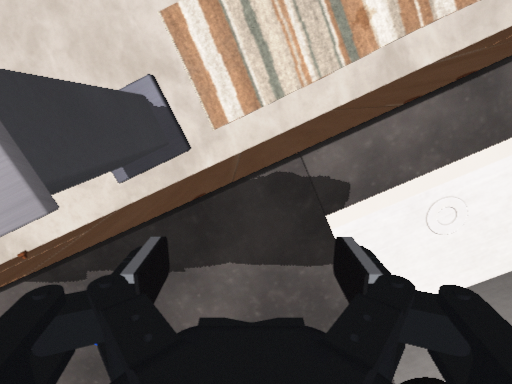

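The side view shows the dish box at (245,170) with the nested pans. The top view shows the box at (174,160), the bar at about (172,200), plates at (261,158) large, (254,217) medium and (325,206) small, the cup at (309,254) and the shaker at (331,138). I'll zoom in to measure these.

```bash
cat > h.py <<'E'
import numpy as np, cv2
from scipy.spatial.transform import Rotation as R
from station import ctrl, viewer
def px2w(c,u,v,z):
    d=R.from_quat(c['attitude']).apply([(u-c['cx'])/c['fx'],(v-c['cy'])/c['fy'],1.])
    p=np.array(c['position']); return p+d*(z-p[2])/d[2]
def w2px(c,P):
    q=R.from_quat(c['attitude']).inv().apply(np.atleast_2d(P)-np.array(c['position']))
    return np.c_[c['cx']+c['fx']*q[:,0]/q[:,2],c['cy']+c['fy']*q[:,1]/q[:,2]]
def snap(n,name,crop=None,k=1):
    c=viewer.calibration(n); im=cv2.cvtColor(viewer.capture(n),cv2.COLOR_RGB2BGR)
    cv2.imwrite(f"pics/{name}_raw.png",im)
    if crop: x0,y0,x1,y1=crop; im=im[y0:y1,x0:x1]
    cv2.imwrite(f"pics/{name}.png",cv2.resize(im,None,fx=k,fy=k,interpolation=cv2.INTER_CUBIC))
    return c
def st():
    s=ctrl.read_state(); print(round(s['clock'],2),s['eef_pos'].round(4),R.from_quat(s['tool_rot']).as_matrix().round(3).tolist(),'F',s['force'].round(1),'g',round(s['gripper_width'],3)); return s
E
python3 - <<'E'
from h import *
im=cv2.imread('pics/top0.png')
cv2.imwrite('pics/topz.png',cv2.resize(im[110:220,120:230],None,fx=5,fy=5,interpolation=cv2.INTER_CUBIC))
c=viewer.calibration('top')
hsv=cv2.cvtColor(im,cv2.COLOR_BGR2HSV)
m=cv2.inRange(hsv,(10,60,140),(30,255,255))
n,l,s,ce=cv2.connectedComponentsWithStats(m)
for i in range(1,n):
    if s[i,4]>100: print('wood',s[i],ce[i].round(1),px2w(c,*ce[i],0.016).round(4))
m=cv2.inRange(hsv,(100,150,80),(130,255,255))
n,l,s,ce=cv2.connectedComponentsWithStats(m)
for i in range(1,n):
    if s[i,4]>100: print('blue',s[i],ce[i].round(1),px2w(c,*ce[i],0.016).round(4))
for nm,u,v,z in [('boxTL',131,126,.095),('boxTR',218,126,.095),('bar',172,204,.09),('shaker',331,138,.09),('cup',309,254,.05)]: print(nm,px2w(c,u,v,z).round(3))
E
```

```text
wood [320  90  33  32 311] [333.4 109.1] [ 0.7717 -0.3001  0.016 ]
wood [ 238  136   46   45 1606] [260.4 158.2] [ 0.5936 -0.0911  0.016 ]
wood [165 143  31  31 378] [177.6 155.5] [0.5778 0.1569 0.016 ]
wood [ 408  153   77  101 5245] [446.6 202.9] [ 0.5106 -0.6479  0.016 ]
wood [309 190  32  32 811] [324.5 205.6] [ 0.468  -0.2913  0.016 ]
wood [ 234  198   40   40 1239] [253.4 217.3] [ 0.4136 -0.0872  0.016 ]
wood [301 248  14  15 159] [307.3 255.4] [ 0.3194 -0.251   0.016 ]
wood [ 31 282   9  31 128] [ 34.9 295.7] [0.1354 0.4992 0.016 ]
wood [ 62 284  19  52 366] [ 71.  308.9] [0.1099 0.3923 0.016 ]
wood [  8 289  18  16 198] [ 17.1 295.1] [0.1324 0.5489 0.016 ]
wood [110 289  27  66 973] [123.2 319.5] [0.0956 0.2439 0.016 ]
wood [141 293  26  79 618] [150.9 328.6] [0.079  0.1641 0.016 ]
blue [356 197  32  31 753] [371.7 211.8] [ 0.4631 -0.4297  0.016 ]
blue [156 222  32  31 789] [171.4 236.9] [0.3345 0.1421 0.016 ]
boxTL [0.63  0.284 0.095]
boxTR [0.654 0.038 0.095]
bar [0.418 0.138 0.09 ]
shaker [ 0.651 -0.287  0.09 ]
cup [ 0.321 -0.251  0.05 ]
```

View pics/topz.png

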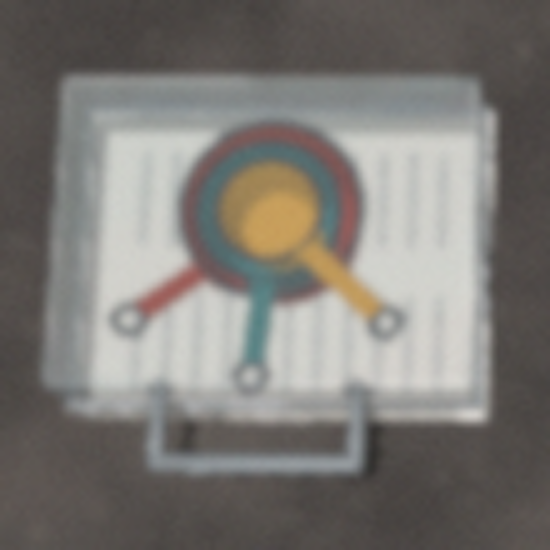

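Run:
```python
from h import *
c=viewer.calibration('top')
P=lambda a,b,z:px2w(c,120+a/5,110+b/5,z)
a=P(155,463,.09);b=P(362,463,.09);d=b-a
print('bar',a.round(4),b.round(4),np.linalg.norm(d),'mid',((a+b)/2).round(4),'yaw',np.degrees(np.arctan2(d[0],-d[1])))
for n,ce,ey,zc,hz in [('red',(271,211),(128,319),.051,.0289+.04),('teal',(265,210),(250,375),.055,.033+.043),('yel',(268,212),(386,321),.059,.037+.047)]:
    p=P(*ce,zc);e=P(*ey,hz);v=e-p;print(n,p.round(4),e.round(4),np.linalg.norm(v[:2]).round(4),np.degrees(np.arctan2(v[1],v[0])).round(1))
for q in [(62,76,.096),(478,76,.096),(108,130,.007),(490,108,.035),(490,415,.035)]: print(q,P(*q).round(4))
st()
```

```text
bar [0.4165 0.1965 0.09  ] [0.4275 0.0831 0.09  ] 0.113923370084075 mid [0.422  0.1398 0.09  ] yaw 5.516276674760984
red [0.5772 0.1608 0.051 ] [0.5008 0.2293 0.0689] 0.1026 138.2
teal [0.5763 0.1635 0.055 ] [0.4736 0.1543 0.076 ] 0.1031 -174.8
yel [0.5741 0.1608 0.059 ] [0.5102 0.0808 0.084 ] 0.1024 -128.7
(62, 76, 0.096) [0.6323 0.2804 0.096 ]
(478, 76, 0.096) [0.6553 0.0445 0.096 ]
(108, 130, 0.007) [0.6311 0.2761 0.007 ]
(490, 108, 0.035) [0.6581 0.0426 0.035 ]
(490, 415, 0.035) [0.4718 0.0215 0.035 ]
0.15 [0.2101 0.4535 0.2389] [[0.42, 0.907, -0.0], [0.907, -0.42, -0.001], [-0.001, 0.0, -1.0]] F [0.4 0.4 0.1] g 1.0
```

```bash
python3 -m creep '[[-24,40,0,0,0,0,40],[-24,40,0,0,0,0,40],[-24,40,0,0,0,0,40],[-24,40,0,0,0,0,40],[-24,40,0,0,0,0,40],[-25,41,0,0,0,0,40],[-25,41,0,0,0,0,40],[-25,42,0,0,0,0,40],[0,0,0,0,0,10,40],[0,0,0,0,0,10,40]]' 20
python3 -m creep '[[0,0,0,0,0,10,40],[0,0,0,0,0,10,40],[0,0,0,0,0,10,40],[0,0,0,0,0,9.6,40],[0,0,0,0,0,0,40],[0,0,0,0,0,0,40],[0,0,0,0,0,0,40],[0,0,0,0,0,0,40],[0,0,0,0,0,0,40],[0,0,0,0,0,0,40]]'
python3 - <<'E'
from h import *
s=st();print(s['qpos'].round(3))
print(snap('wrist','w1',None,1.5))
E
```

```text
clock: 1.4
eef_pos: [0.4223, 0.1398, 0.2391]
tool_rot: [0.925, 0.381, -0.0, -0.0]
force: [-0.1, 1.2, -0.4]
gripper_width: 0.401
clock: 2.65
eef_pos: [0.4222, 0.1406, 0.2393]
tool_rot: [0.999, 0.049, 0.0, 0.0]
force: [-0.2, 0.3, -0.9]
gripper_width: 0.4
2.65 [0.4222 0.1406 0.2393] [[0.995, 0.097, 0.0], [0.097, -0.995, -0.0], [0.0, 0.0, -1.0]] F [-0.2  0.3 -0.9] g 0.4
[ 0.321  0.1   -0.169  1.302 -0.     1.795]
{'fx': 277.51804773628385, 'fy': 277.51804773628385, 'cx': 250.87742166274649, 'cy': 192.28402740753748, 'position': array([0.41606239, 0.20936209, 0.37309648]), 'attitude': array([0.98948352, 0.04785622, 0.00656169, 0.1363418 ])}
```

View pics/w1.png

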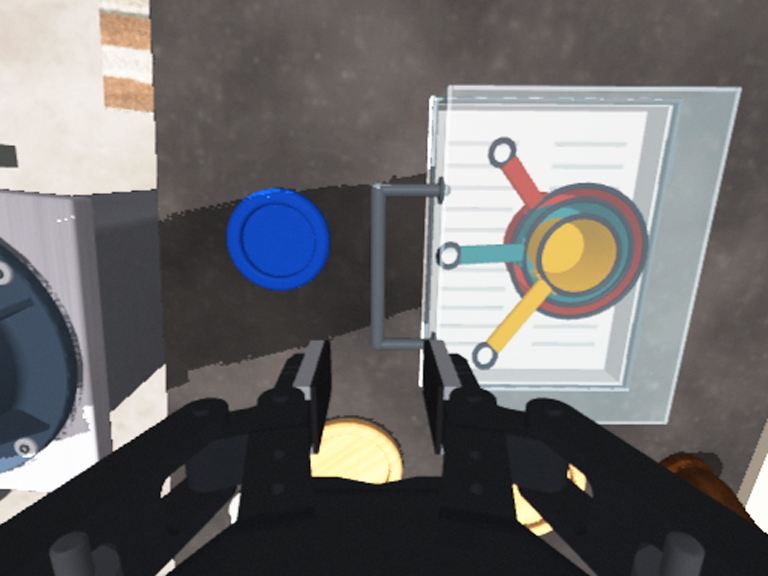

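The wrist view shows the bar as a vertical line at (378, 188–345) in the 1.5x picture, and the pan eyes at (502,152), (450,255) and (485,356).

Run:
```python
from h import *
c=viewer.calibration('wrist')
P=lambda a,b,z:px2w(c,a/1.5,b/1.5,z)
a=P(378,188,.09);b=P(378,345,.09);d=b-a
print('bar',a.round(4),b.round(4),np.linalg.norm(d),'mid',((a+b)/2).round(4),'yaw',np.degrees(np.arctan2(d[0],-d[1])))
for n,ce,ey,zc,hz in [('red',(578,250),(502,152),.051,.0289+.04),('teal',(578,250),(450,255),.055,.033+.043),('yel',(579,254),(485,356),.059,.037+.047)]:
    p=P(*ce,zc);e=P(*ey,hz);v=e-p;print(n,p.round(4),e.round(4),np.linalg.norm(v[:2]).round(4),np.degrees(np.arctan2(v[1],v[0])).round(1))
```

```text
bar [0.4182 0.199  0.09  ] [0.4291 0.0874 0.09  ] 0.11216696823211378 mid [0.4236 0.1432 0.09  ] yaw 5.596189661620102
red [0.579  0.1657 0.051 ] [0.5017 0.2308 0.0689] 0.101 139.9
teal [0.577  0.1662 0.055 ] [0.4748 0.1565 0.076 ] 0.1026 -174.6
yel [0.5764 0.1638 0.059 ] [0.5108 0.0836 0.084 ] 0.1036 -129.3
```

```bash
python3 -m creep '[[1,-1,20,0,0,0,40],[0,0,20,0,0,0,40],[0,0,20,0,0,0,40],[0,0,20,0,0,0,40],[0,0,20,0,0,0,40],[0,0,20,0,0,0,40],[0,0,20,0,0,0,40],[0,0,20,0,0,0,40],[0,0,0,0,0,0,0],[0,0,0,0,0,0,0]]' 20
python3 -m creep '[[0,0,0,0,0,0,0],[0,0,0,0,0,0,0],[0,0,0,0,0,0,0],[0,0,0,0,0,0,0],[0,0,0,0,0,0,0],[0,0,0,0,0,0,0],[0,0,0,0,0,0,0],[0,0,0,0,0,0,0],[0,0,0,0,0,0,0],[0,0,0,0,0,0,0]]' 20
python3 - <<'E'
from h import *
st()
a0=np.arctan2(54,-222)
t=np.radians(np.r_[np.arange(0,96,4.5)])
p=228.5*np.c_[np.cos(a0-t),-np.sin(a0-t)]
print(np.c_[np.degrees(t[1:]).round(1),np.diff(p,axis=0).round(1)])
E
```

```text
clock: 3.95
eef_pos: [0.4228, 0.1416, 0.0798]
tool_rot: [0.999, 0.048, -0.0, 0.0]
force: [-4.1, -1.4, 0.9]
gripper_width: 0.105
clock: 5.2
eef_pos: [0.4228, 0.1416, 0.0797]
tool_rot: [0.999, 0.048, -0.0, 0.0]
force: [-4.3, -1.7, 0.3]
gripper_width: 0.106
5.2 [0.4228 0.1416 0.0797] [[0.995, 0.097, -0.0], [0.097, -0.995, -0.0], [-0.0, 0.0, -1.0]] F [-4.3 -1.7  0.3] g 0.106
[[  4.5   4.9 -17.3]
 [  9.    6.3 -16.8]
 [ 13.5   7.6 -16.3]
 [ 18.    8.8 -15.6]
 [ 22.5  10.  -14.9]
 [ 27.   11.1 -14.1]
 [ 31.5  12.2 -13.1]
 [ 36.   13.2 -12.1]
 [ 40.5  14.1 -11.1]
 [ 45.   14.9  -9.9]
 [ 49.5  15.7  -8.7]
 [ 54.   16.3  -7.5]
 [ 58.5  16.9  -6.2]
 [ 63.   17.3  -4.8]
 [ 67.5  17.6  -3.4]
 [ 72.   17.8  -2.1]
 [ 76.5  17.9  -0.7]
 [ 81.   17.9   0.8]
 [ 85.5  17.8   2.2]
 [ 90.   17.6   3.6]
 [ 94.5  17.3   4.9]]
```

```bash
python3 -m creep '[[4.9,0,-17.3,0,0,0,0],[6.3,0,-16.8,0,0,0,0],[7.6,0,-16.3,0,0,0,0],[8.8,0,-15.6,0,0,0,0],[10,0,-14.9,0,0,0,0],[11.1,0,-14.1,0,0,0,0],[12.2,0,-13.1,0,0,0,0],[13.2,0,-12.1,0,0,0,0],[14.1,0,-11.1,0,0,0,0],[14.9,0,-9.9,0,0,0,0]]' 20
python3 - <<'E'
from h import *
s=st();print(s['qpos'].round(3))
snap('side','s1',(180,100,320,240),4)
E
```

```text
clock: 6.45
eef_pos: [0.5261, 0.1511, 0.2222]
tool_rot: [0.999, 0.048, 0.001, 0.0]
force: [-1.6, -5.4, 1.5]
gripper_width: 0.107
6.45 [0.5261 0.1511 0.2222] [[0.995, 0.096, 0.001], [0.096, -0.995, -0.001], [0.001, 0.001, -1.0]] F [-1.6 -5.4  1.5] g 0.107
[ 2.800e-01  3.140e-01  5.500e-02  1.311e+00 -1.000e-03  1.755e+00]
```

View pics/s1.png

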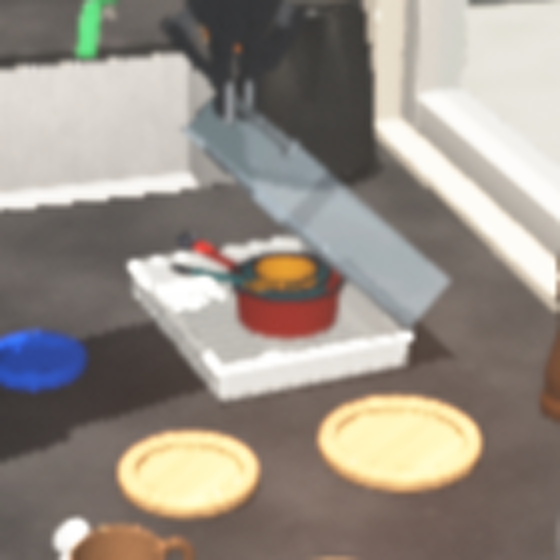

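The lid is following at about 45° and the fingers still hold the bar. I'll continue the arc.

```bash
python3 -m creep '[[15.7,0,-8.7,0,0,0,0],[16.3,0,-7.5,0,0,0,0],[16.9,0,-6.2,0,0,0,0],[17.3,0,-4.8,0,0,0,0],[17.6,0,-3.4,0,0,0,0],[17.8,0,-2.1,0,0,0,0],[17.9,0,-0.7,0,0,0,0],[17.9,0,0.8,0,0,0,0],[17.8,0,2.2,0,0,0,0],[0,0,0,0,0,0,0]]' 20
python3 - <<'E'
from h import *
s=st();print(s['qpos'].round(3))
snap('side','s2',(180,80,320,220),4)
E
```

```text
clock: 7.75
eef_pos: [0.6817, 0.1662, 0.2515]
tool_rot: [0.999, 0.048, 0.001, 0.0]
force: [1.4, -4.0, 2.3]
gripper_width: 0.106
7.75 [0.6817 0.1662 0.2515] [[0.995, 0.096, 0.002], [0.096, -0.995, -0.0], [0.002, 0.001, -1.0]] F [ 1.4 -4.   2.3] g 0.106
[ 2.400e-01  6.930e-01  7.320e-01  1.607e+00 -1.000e-03  1.714e+00]
```

View pics/s2.png

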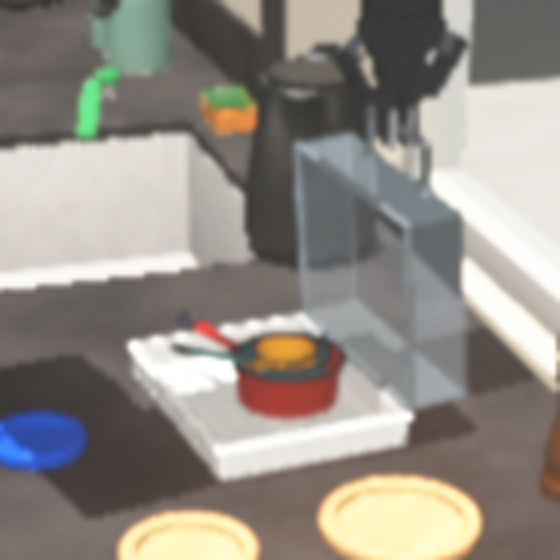

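```bash
python3 -m creep '[[17.6,0,3.6,0,0,0,0],[5,0,1,0,0,0,0],[0,0,0,0,0,0,40],[0,0,0,0,0,0,40],[0,0,0,0,0,0,40],[0,0,-10,0,0,0,60],[0,0,-20,0,0,0,60],[0,0,-30,0,0,0,60],[0,0,-30,0,0,0,60],[0,0,0,0,0,0,60]]' 20
python3 - <<'E'
from h import *
s=st();print(s['qpos'].round(3))
snap('side','s3',(180,80,320,220),4)
E
```

```text
clock: 9.05
eef_pos: [0.6803, 0.1636, 0.3294]
tool_rot: [0.999, 0.048, -0.006, 0.001]
force: [0.5, -0.2, -0.1]
gripper_width: 0.599
9.05 [0.6803 0.1636 0.3294] [[0.995, 0.097, -0.012], [0.097, -0.995, -0.003], [-0.013, 0.002, -1.0]] F [ 0.5 -0.2 -0.1] g 0.599
[0.236 0.9   1.351 2.035 0.    1.71 ]
```

View pics/s3.png

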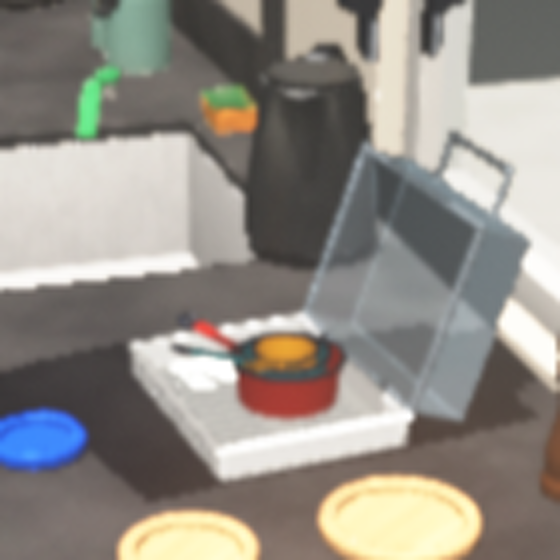

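The lid is resting open on its stop. Next I move over the yellow handle.

```bash
python3 -m creep '[[-32,9.4,5,0,0,0,40],[-32,9.4,20,0,0,0,40],[-32,9.4,25,0,0,0,40],[-32,9.4,30,0,0,0,40],[-31,9.4,25,0,0,0,40],[0,0,0,0,-0.7,8.9,40],[0,0,0,0,0,8.9,40],[0,0,0,0,0,8.9,40],[0,0,0,0,0,8.9,40],[0,0,0,0,0,8.9,40]]' 80
python3 - <<'E'
from h import *
s=st();print(s['qpos'].round(3))
c=snap('wrist','w2',None,1.5);np.save('cw2.npy',c,allow_pickle=True)
E
```

```text
clock: 10.35
eef_pos: [0.5827, 0.1222, 0.2598]
tool_rot: [0.942, -0.336, -0.011, 0.006]
force: [0.2, -0.0, -0.1]
gripper_width: 0.396
10.35 [0.5827 0.1222 0.2598] [[0.774, -0.632, -0.025], [-0.633, -0.774, -0.003], [-0.017, 0.018, -1.0]] F [ 0.2 -0.  -0.1] g 0.396
[2.060e-01 4.440e-01 3.390e-01 1.491e+00 2.000e-03 2.461e+00]
```

View pics/w2.png

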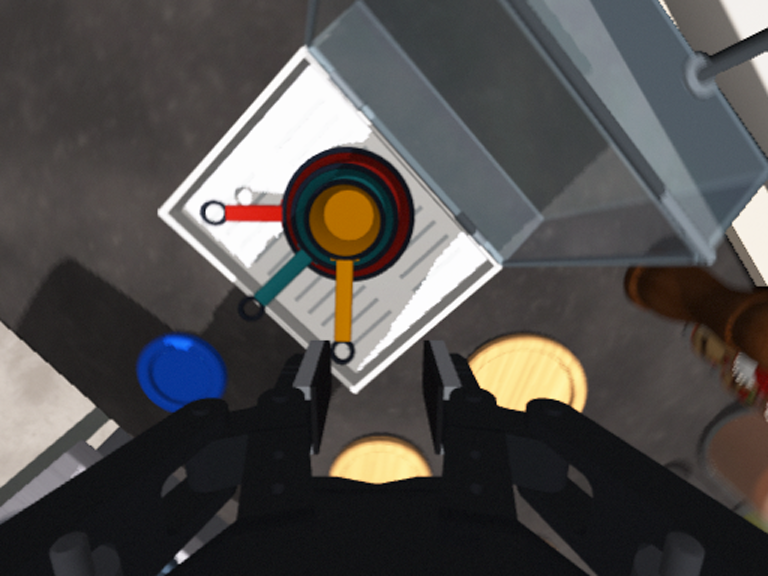

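The wrist view now looks into the open box: yellow eye at (343,352), teal eye at (252,307), red eye at (214,212), and rims at about (348,213).

```bash
cat >> h.py <<'E'
def goto(p,yaw):
    "delta in current tool axes: mm, deg; tool down, tool x at yaw deg"
    s=ctrl.read_state(); M=R.from_quat(s['tool_rot']); y=np.radians(yaw)
    T=R.from_matrix(np.array([[np.cos(y),np.sin(y),0],[np.sin(y),-np.cos(y),0],[0,0,-1]]))
    print('shift',(M.inv().apply(np.array(p)-s['eef_pos'])*1000).round(1),'turn',np.degrees((M.inv()*T).as_rotvec()).round(1),'now',s['eef_pos'].round(4))
E
python3 - <<'E'
from h import *
c=np.load('cw2.npy',allow_pickle=True).item()
P=lambda a,b,z:px2w(c,a/1.5,b/1.5,z)
for n,ce,ey,zc,hz in [('red',(348,213),(214,212),.051,.0289+.038),('teal',(347,213),(252,307),.055,.033+.041),('yel',(346,221),(343,352),.059,.037+.045)]:
    p=P(*ce,zc);e=P(*ey,hz);v=e-p;a=np.arctan2(v[1],v[0]);print(n,p.round(4),e.round(4),np.linalg.norm(v[:2]).round(4),np.degrees(a).round(1),'grasp',(p[:2]+.078*np.array([np.cos(a),np.sin(a)])).round(4))
a=P(344,275,.063);b=P(344,335,.079);print('strap',a.round(4),b.round(4),np.degrees(np.arctan2((b-a)[1],(b-a)[0])))
goto([.526,.102,.2],-39)
E
```

```text
red [0.5828 0.1646 0.051 ] [0.5045 0.2317 0.0669] 0.1032 139.4 grasp [0.5236 0.2154]
teal [0.5828 0.1652 0.055 ] [0.4762 0.1571 0.074 ] 0.1069 -175.6 grasp [0.505  0.1593]
yel [0.5786 0.1611 0.059 ] [0.511  0.0826 0.082 ] 0.1036 -130.7 grasp [0.5277 0.102 ]
strap [0.5493 0.1288 0.063 ] [0.5204 0.0927 0.079 ] -128.73608600339875
shift [-29.7  50.6  61.3] turn [ 1.1  1.  -0.7] now [0.5827 0.1222 0.2598]
```

```bash
python3 -m creep '[[0,0,0,1.1,1,-0.7,40],[-7,12,25,0,0,0,40],[-7,12,25,0,0,0,40],[-7,13,25,0,0,0,40],[-7,12,25,0,0,0,40],[0,0,20,0,0,0,40],[0,0,0,0,0,0,40],[0,0,0,0,0,0,40],[0,0,0,0,0,0,40],[0,0,0,0,0,0,40]]' 80
python3 - <<'E'
from h import *
st();goto([.528,.1025,.062],-39)
snap('wrist','w3',None,1.5)
E
```

```text
clock: 11.65
eef_pos: [0.5311, 0.1013, 0.1398]
tool_rot: [0.945, -0.328, 0.0, -0.001]
force: [0.1, 0.4, 0.1]
gripper_width: 0.397
11.65 [0.5311 0.1013 0.1398] [[0.785, -0.619, 0.001], [-0.619, -0.785, 0.001], [0.0, -0.002, -1.0]] F [0.1 0.4 0.1] g 0.397
shift [-3.2  1.1 77.8] turn [-0.1 -0.   0.8] now [0.5311 0.1013 0.1398]
```

View pics/w3.png

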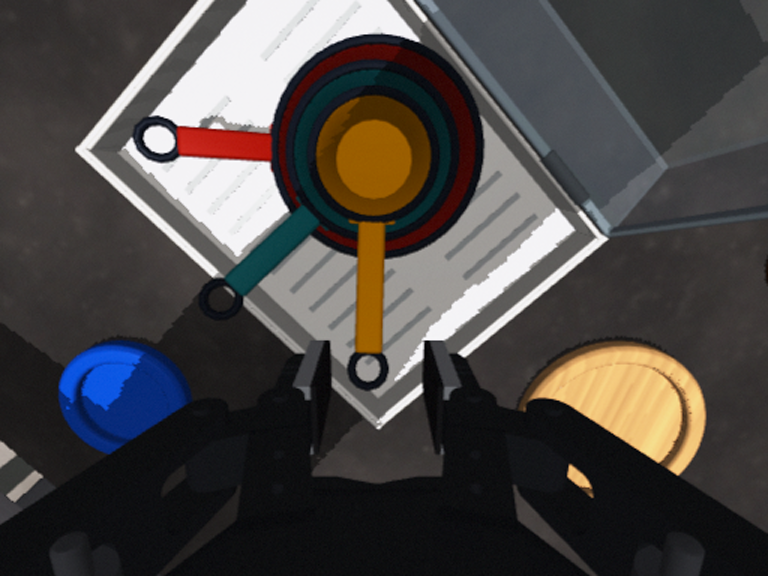

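The strap is nearly centred between the fingers: (370,300) against the finger midpoint at x≈377. I'll shift 3 mm, descend and grip.

```bash
python3 -m creep '[[-3.2,1.1,10,0,0,0.8,40],[0,0,17,0,0,0,40],[0,0,17,0,0,0,40],[0,0,17,0,0,0,40],[0,0,16.8,0,0,0,40],[0,0,0,0,0,0,40],[0,0,0,0,0,0,0],[0,0,0,0,0,0,0],[0,0,0,0,0,0,0],[0,0,0,0,0,0,0]]' 80
python3 -m creep '[[0,0,0,0,0,0,0],[0,0,0,0,0,0,0],[0,0,-5,0,0,0,0],[0,0,-10,0,0,0,0],[0,0,-15,0,0,0,0],[0,0,-15,0,0,0,0],[0,0,-15,0,0,0,0],[0,0,-15,0,0,0,0],[0,0,-15,0,0,0,0],[0,0,0,0,0,0,0]]' 80
python3 - <<'E'
from h import *
st();snap('side','s4',(180,80,320,220),4);c=snap('wrist','w4',None,1.5);np.save('cw4.npy',c,allow_pickle=True)
E
```

```text
clock: 12.95
eef_pos: [0.5278, 0.1022, 0.0619]
tool_rot: [0.942, -0.334, 0.0, -0.0]
force: [-0.9, -2.8, 3.5]
gripper_width: 0.141
clock: 14.2
eef_pos: [0.5283, 0.1024, 0.1528]
tool_rot: [0.942, -0.334, 0.001, -0.001]
force: [0.7, 0.9, -1.0]
gripper_width: 0.139
14.2 [0.5283 0.1024 0.1528] [[0.777, -0.63, 0.003], [-0.63, -0.777, 0.001], [0.001, -0.003, -1.0]] F [ 0.7  0.9 -1. ] g 0.139
```

View pics/s4.png

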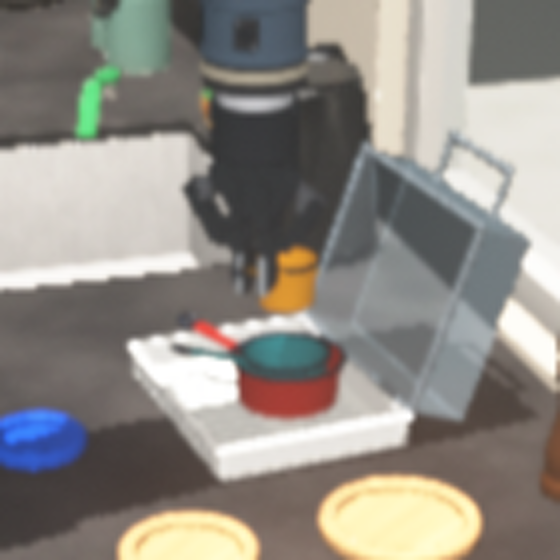

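View pics/w4.png

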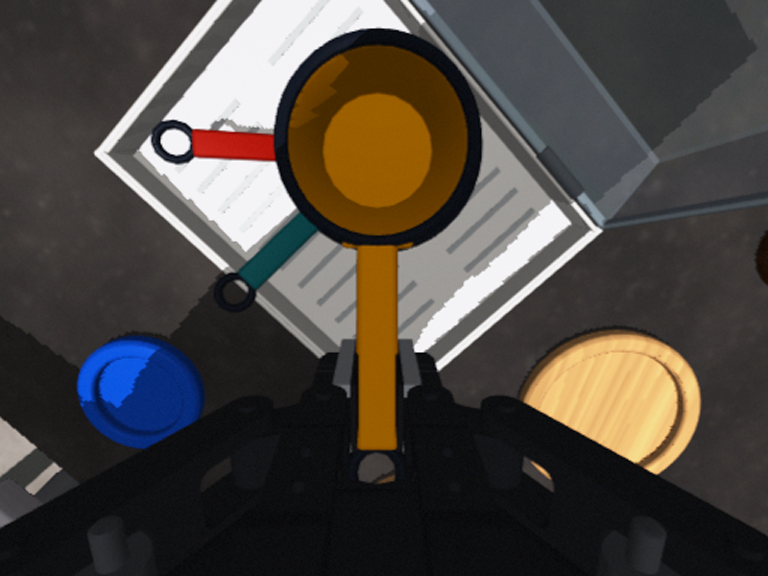

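The small pan is held, with its rim centred at (378,140) and inner floor at (377,150). I'll compute the centre and tilt, and refine the underplates from several views.

Run:
```python
from h import *
c=np.load('cw4.npy',allow_pickle=True).item()
P=lambda a,b,z:px2w(c,a/1.5,b/1.5,z)
a=P(378,139,.15);b=P(377,150,.11)
print('rim',a.round(4),'floor',b.round(4),'rim diam',np.linalg.norm(P(276,139,.15)-P(481,139,.15)).round(4))
s=ctrl.read_state();print('offset',(a-s['eef_pos']).round(4))
im=cv2.imread('pics/w4_raw.png')
# plate centres from top (recess edges) refine by rim top circle
t=cv2.imread('pics/top0.png');k=4
cv2.imwrite('pics/tpl.png',cv2.resize(t[130:280,225:355],None,fx=k,fy=k,interpolation=cv2.INTER_CUBIC))
sd=cv2.imread('pics/side0.png');hsv=cv2.cvtColor(sd,cv2.COLOR_BGR2HSV)
cs=viewer.calibration('side')
m=cv2.inRange(hsv,(10,40,150),(30,255,255));n,l,q,ce=cv2.connectedComponentsWithStats(m)
for i in range(1,n):
    if 200<q[i,4]<3000: print('side',q[i],ce[i].round(1),px2w(cs,*ce[i],.012).round(4))
```

```text
rim [0.578  0.1632 0.15  ] floor [0.577  0.1624 0.11  ] rim diam 0.0631
offset [ 0.0506  0.061  -0.0013]
side [199   0  24  59 543] [209.1  28.9] [1.3009 3.8964 0.012 ]
side [489   0  23  37 325] [501.3  16.6] [5.7115 4.1456 0.012 ]
side [ 402   37   77   63 1631] [443.   71.2] [2.5027 1.4493 0.012 ]
side [259 198  42  25 827] [279.5 210. ] [ 0.5939 -0.0983  0.012 ]
side [ 333  199   39   65 1123] [353.4 233.7] [ 0.7576 -0.2978  0.012 ]
side [209 207  36  23 652] [226.6 217.8] [ 0.4137 -0.0941  0.012 ]
side [492 216  20  34 272] [504.3 231.5] [ 1.2126 -0.4271  0.012 ]
side [431 219  43  38 548] [452.4 236.6] [ 1.0379 -0.4021  0.012 ]
side [197 231  29  15 240] [210.7 237.6] [ 0.3388 -0.1898  0.012 ]
side [248 239  33  24 607] [263.8 250.3] [ 0.4682 -0.2977  0.012 ]
side [419 266  93  91 310] [467.  312.8] [ 0.8455 -0.6824  0.012 ]
side [ 38 333  36  19 437] [ 55.5 341.7] [-0.0753 -0.4813  0.012 ]
side [ 34 356  46  23 623] [ 56.2 367.1] [-0.0701 -0.5537  0.012 ]
```

View pics/tpl.png

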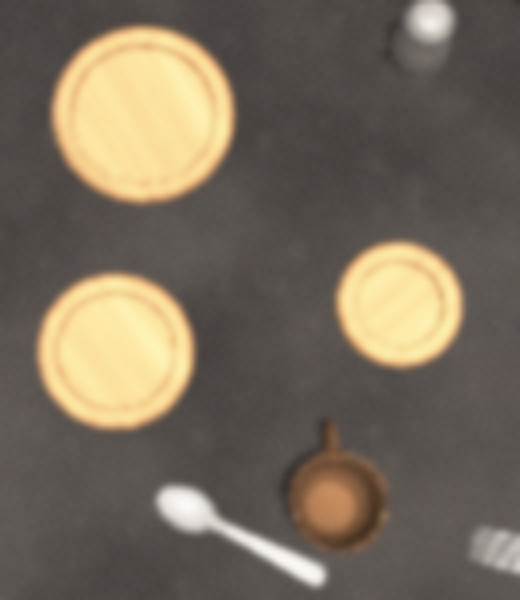

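```bash
python3 -m creep '[[10,21,0,0,0,0,0],[20,42,0,0,0,0,0],[20,42,0,0,0,0,0],[20,42,0,0,0,0,0],[20,42,0,0,0,0,0],[20,42,0,0,0,0,0],[20,42,0,0,0,0,0],[10,21,0,0,0,0,0],[0,0,0,0,0,0,0],[0,0,0,0,0,0,0]]' 80
python3 - <<'E'
from h import *
st();goto([.4174,-.351,.1528],-39);c=snap('wrist','w5',None,1.5);np.save('cw5.npy',c,allow_pickle=True)
E
```

```text
clock: 15.55
eef_pos: [0.4509, -0.2137, 0.1508]
tool_rot: [0.942, -0.334, -0.0, -0.001]
force: [-0.9, 0.8, -1.4]
gripper_width: 0.138
15.55 [ 0.4509 -0.2137  0.1508] [[0.777, -0.63, -0.0], [-0.63, -0.777, 0.001], [-0.001, -0.001, -1.0]] F [-0.9  0.8 -1.4] g 0.138
shift [ 60.5 127.7  -2.2] turn [-0.1  0.1 -0.1] now [ 0.4509 -0.2137  0.1508]
```

View pics/w5.png

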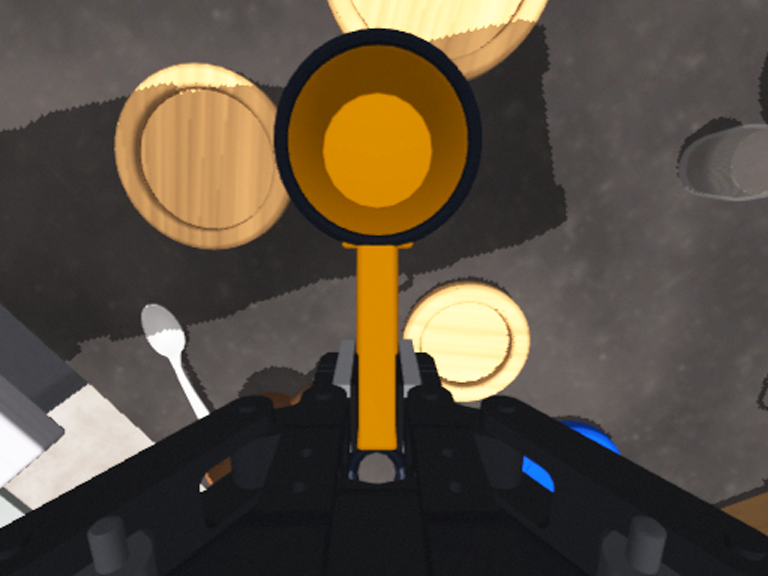

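The small plate's outer rim spans x 404–531 and y 279–402, centre about (467,341). The medium plate is at about (205,156).

Run:
```python
from h import *
c=np.load('cw5.npy',allow_pickle=True).item()
P=lambda a,b,z:px2w(c,a/1.5,b/1.5,z)
im=cv2.resize(cv2.imread('pics/w5_raw.png'),None,fx=4.5,fy=4.5,interpolation=cv2.INTER_CUBIC)
cv2.imwrite('pics/w5z.png',im[800:1240,1180:1640])
print('small',P(467,341,.016).round(4),np.linalg.norm(P(404,341,.016)-P(531,341,.016)).round(4))
print('recess',P(465,343,.008).round(4))
print('med',P(205,156,.016).round(4),np.linalg.norm(P(115,156,.016)-P(292,156,.016)).round(4))
```

```text
small [ 0.472  -0.2874  0.016 ] 0.0882
recess [ 0.4693 -0.2915  0.008 ]
med [ 0.4185 -0.0861  0.016 ] 0.109
```

View pics/w5z.png

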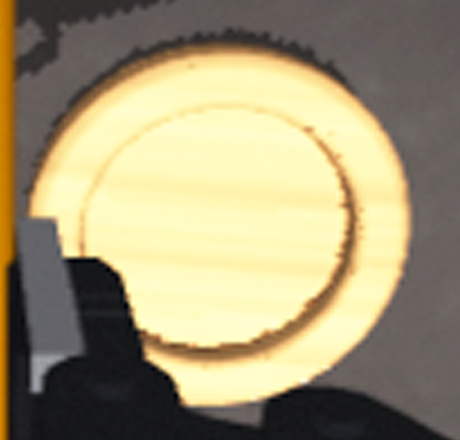

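```bash
python3 - <<'E'
from h import *
goto([.4194,-.3505,.10],-39)
E
python3 -m creep '[[15,30,0,0,0,0,0],[15,32,0,0,0,0,0],[15,32,0,0,0,0,0],[15,32,5,0,0,0,0],[0,0,12,0,0,0,0],[0,0,12,0,0,0,0],[0,0,12,0,0,0,0],[0,0,10,0,0,0,0],[0,0,0,0,0,0,0],[0,0,0,0,0,0,0]]' 80
python3 - <<'E'
from h import *
st();goto([.4194,-.3505,.055],-39);c=snap('wrist','w6',None,1.5);snap('side','s6',(190,180,350,300),4)
E
```

```text
shift [ 61.7 126.4  50.7] turn [-0.1  0.  -0. ] now [ 0.4511 -0.2135  0.1509]
clock: 16.85
eef_pos: [0.4184, -0.3499, 0.1004]
tool_rot: [0.943, -0.334, 0.0, -0.0]
force: [-0.8, 0.0, -0.4]
gripper_width: 0.138
16.85 [ 0.4184 -0.3499  0.1004] [[0.777, -0.63, 0.001], [-0.63, -0.777, 0.001], [0.0, -0.001, -1.0]] F [-0.8  0.  -0.4] g 0.138
shift [ 1.1 -0.1 45.4] turn [-0.1 -0.  -0. ] now [ 0.4184 -0.3499  0.1004]
```

View pics/w6.png

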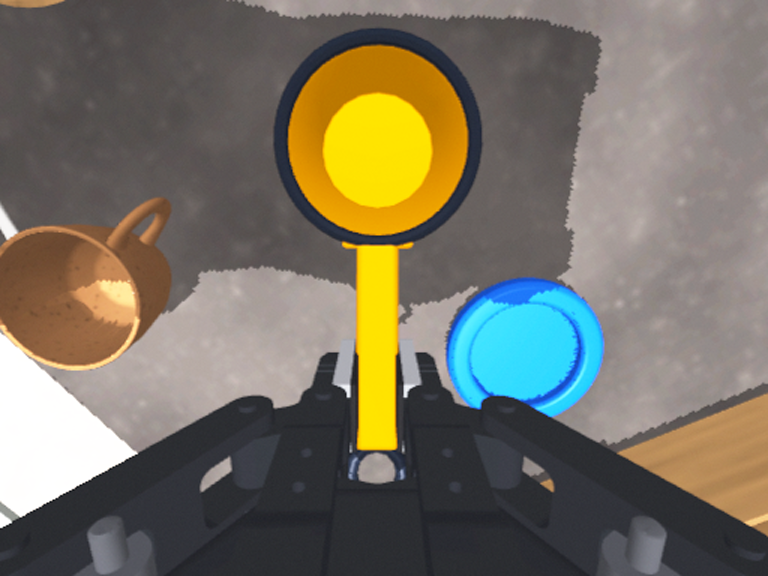

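View pics/s6.png

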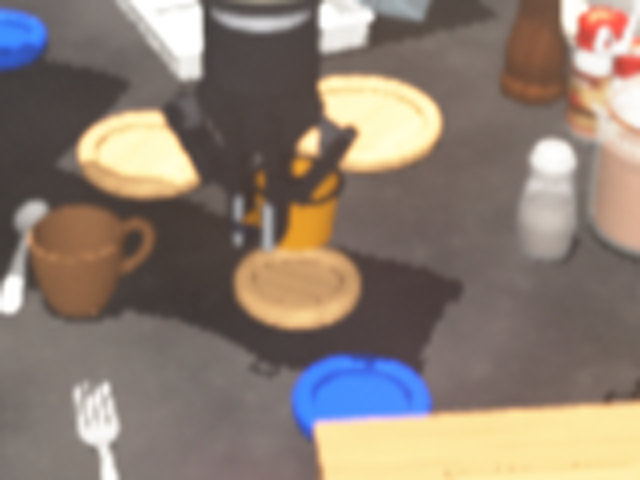

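The pan hangs level above the plate, and the cup is clear of the fingers. I'll lower it.

```bash
python3 -m creep '[[1,0,10,0,0,0,0],[0,0,10,0,0,0,0],[0,0,8,0,0,0,0],[0,0,6,0,0,0,0],[0,0,4,0,0,0,0],[0,0,3,0,0,0,0],[0,0,2,0,0,0,0],[0,0,1,0,0,0,0],[0,0,0,0,0,0,0],[0,0,0,0,0,0,0]]' 80
python3 - <<'E'
from h import *
st();goto([.4194,-.3505,.055],-39);snap('side','s7',(190,180,350,300),4)
E
```

```text
clock: 18.2
eef_pos: [0.4191, -0.3505, 0.0562]
tool_rot: [0.942, -0.334, 0.0, -0.0]
force: [-0.9, 0.2, -0.7]
gripper_width: 0.14
18.2 [ 0.4191 -0.3505  0.0562] [[0.777, -0.63, 0.001], [-0.63, -0.777, 0.001], [0.0, -0.001, -1.0]] F [-0.9  0.2 -0.7] g 0.14
shift [ 0.2 -0.2  1.2] turn [-0.1 -0.  -0.1] now [ 0.4191 -0.3505  0.0562]
```

View pics/s7.png

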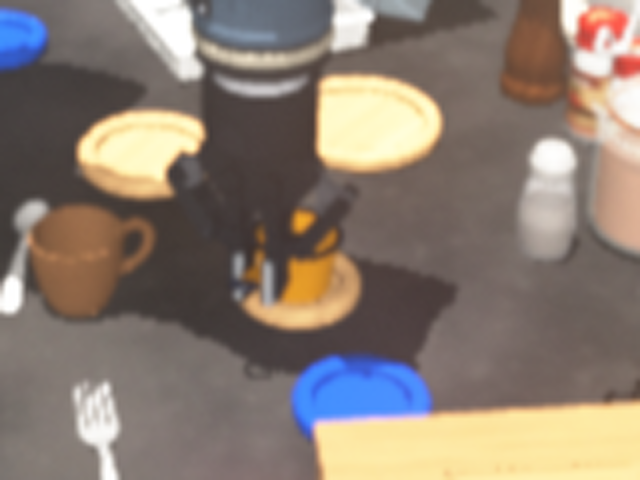

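```bash
python3 -m creep '[[0,0,0.6,0,0,0,0],[0,0,0.6,0,0,0,0],[0,0,0.3,0,0,0,0],[0,0,0,0,0,0,0],[0,0,0,0,0,0,12],[0,0,0,0,0,0,15],[0,0,0,0,0,0,18],[0,0,0,0,0,0,22],[0,0,0,0,0,0,35],[0,0,0,0,0,0,40]]' 20
python3 -m creep '[[0,0,-10,0,0,0,40],[0,0,-15,0,0,0,40],[0,0,-20,0,0,0,40],[0,0,-20,0,0,0,40],[0,0,-20,0,0,0,40],[0,0,-20,0,0,0,40],[0,0,0,0,0,0,40],[0,0,0,0,0,0,40],[0,0,0,0,0,0,40],[0,0,0,0,0,0,40]]'
python3 - <<'E'
from h import *
st();snap('side','s8',(190,180,350,300),4);c=snap('wrist','w8',None,1.5);np.save('cw8.npy',c,allow_pickle=True)
E
```

```text
clock: 19.5
eef_pos: [0.4191, -0.3504, 0.0546]
tool_rot: [0.942, -0.334, 0.0, -0.001]
force: [-0.3, 0.8, -0.1]
gripper_width: 0.398
clock: 20.75
eef_pos: [0.4188, -0.3504, 0.1591]
tool_rot: [0.942, -0.334, -0.0, -0.001]
force: [-0.7, -0.4, 0.6]
gripper_width: 0.4
20.75 [ 0.4188 -0.3504  0.1591] [[0.777, -0.63, -0.0], [-0.63, -0.777, 0.001], [-0.001, -0.001, -1.0]] F [-0.7 -0.4  0.6] g 0.4
```

View pics/s8.png

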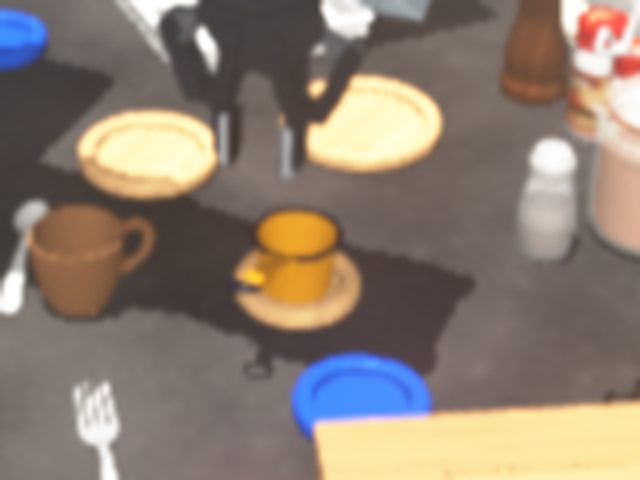

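View pics/w8.png

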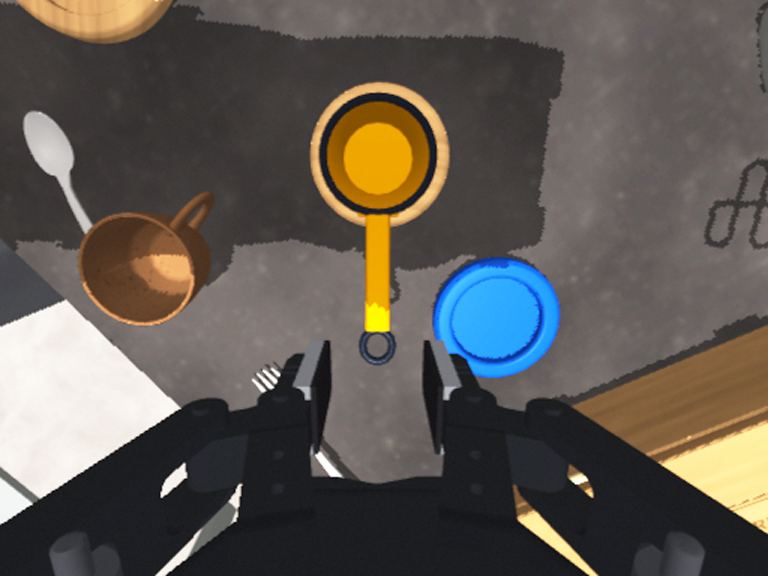

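The small pan sits concentric in its plate, with the cup and shaker untouched. The medium pan is next.

```bash
python3 -m creep '[[-25.7,-44.6,-6,0,0,0,40],[-25.7,-44.6,-6,0,0,0,40],[-25.7,-44.6,-6,0,0,0,40],[-25.7,-44.6,-6,0,0,0,40],[-25.7,-44.6,-6,0,0,0,40],[-25.7,-44.6,-6,0,0,0,40],[-25.7,-44.6,-4,0,0,0,40],[-25.7,-44.6,0,0,0,0,40],[-25.7,-44.6,0,0,0,0,40],[-25.7,-44.6,0,0,0,0,40]]' 80
python3 -m creep '[[0,0,0,0,0,-10.5,40],[0,0,0,0,0,-10.5,40],[0,0,0,0,0,-10.5,40],[0,0,0,0,0,-10.5,40],[0,0,0,0,0,-10.5,40],[0,0,0,0,0,-10.5,40],[0,0,0,0,0,-10.5,40],[0,0,0,0,0,-10.5,40],[0,0,0,0,0,-10.5,40],[0,0,0,0,0,-10.5,40]]'
python3 -m creep '[[0,0,0,0,0,-10,40],[0,0,0,0,0,-10,40],[0,0,0,0,0,-9,40],[0,0,0,0,0,0,40],[0,0,0,0,0,0,40],[0,0,0,0,0,0,40],[0,0,0,0,0,0,40],[0,0,0,0,0,0,40],[0,0,0,0,0,0,40],[0,0,0,0,0,0,40]]'
python3 - <<'E'
from h import *
st();c=snap('wrist','w9',None,1.5);np.save('cw9.npy',c,allow_pickle=True);goto([.5,.159,.2],95)
c=np.load('cw8.npy',allow_pickle=True).item()
P=lambda a,b,z:px2w(c,a/1.5,b/1.5,z)
print('small rim',P(381.5,154,.052).round(4),'plate',P(380,154,.016).round(4))
E
```

```text
clock: 22.1
eef_pos: [0.5005, 0.1594, 0.2001]
tool_rot: [0.942, -0.334, 0.0, -0.0]
force: [0.5, -1.2, 0.7]
gripper_width: 0.404
clock: 23.35
eef_pos: [0.5004, 0.1577, 0.1999]
tool_rot: [0.837, 0.547, 0.0, -0.0]
force: [0.1, -1.1, -0.3]
gripper_width: 0.399
clock: 24.6
eef_pos: [0.5004, 0.1577, 0.2001]
tool_rot: [0.676, 0.737, 0.001, -0.0]
force: [0.9, -0.1, 1.2]
gripper_width: 0.397
24.6 [0.5004 0.1577 0.2001] [[-0.086, 0.996, 0.001], [0.996, 0.086, 0.001], [0.001, 0.001, -1.0]] F [ 0.9 -0.1  1.2] g 0.397
shift [ 1.4 -0.3  0.1] turn [ 0.  -0.  -0.1] now [0.5004 0.1577 0.2001]
small rim [ 0.4706 -0.2911  0.052 ] plate [ 0.471  -0.2896  0.016 ]
```

View pics/w9.png

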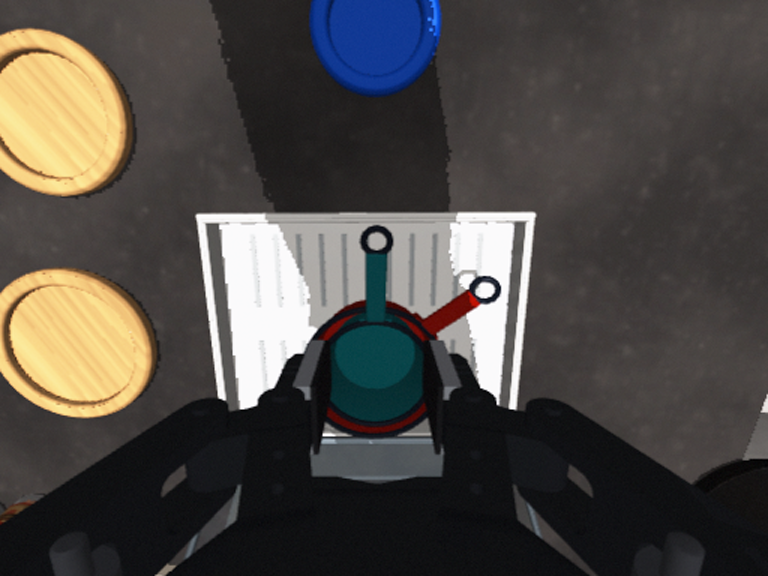

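Run:
```python
from h import *
c=np.load('cw9.npy',allow_pickle=True).item()
print(c['position'].round(3))
P=lambda a,b,z:px2w(c,a/1.5,b/1.5,z)
e=P(377,240,.074);a=P(376,262,.071);b=P(376.5,310,.060)
print('teal eye',e.round(4),'strap',a.round(4),b.round(4),np.degrees(np.arctan2(*(a-b)[[1,0]])))
ctr=P(375,372,.055);print('rim c',ctr.round(4),'red eye',P(485,290,.067).round(4))
print('plates med',P(65,342,.016).round(4) ,P(52,112,.016).round(4))
```

```text
[0.433 0.152 0.334]
teal eye [0.474  0.1565 0.074 ] strap [0.4887 0.1571 0.071 ] [0.5249 0.1606 0.06  ] -174.54690904250808
rim c [0.5747 0.1637 0.055 ] red eye [0.5023 0.2312 0.067 ]
plates med [ 0.5892 -0.091   0.016 ] [ 0.4121 -0.0797  0.016 ]
```

```bash
python3 -m creep '[[0.6,0,20,0,0,0.2,40],[0,0,20,0,0,0,40],[0,0,20,0,0,0,40],[0,0,20,0,0,0,40],[0,0,20,0,0,0,40],[0,0,20,0,0,0,40],[0,0,16,0,0,0,40],[0,0,10,0,0,0,40],[0,0,0,0,0,0,40],[0,0,0,0,0,0,40]]' 80
python3 - <<'E'
from h import *
st();goto([.5,.1583,.054],95.2);c=snap('wrist','w10',None,1.5)
E
```

```text
clock: 25.9
eef_pos: [0.5008, 0.1585, 0.0546]
tool_rot: [0.677, 0.736, 0.001, 0.0]
force: [0.2, -0.6, 0.7]
gripper_width: 0.401
25.9 [0.5008 0.1585 0.0546] [[-0.083, 0.997, 0.001], [0.997, 0.083, 0.001], [0.001, 0.001, -1.0]] F [ 0.2 -0.6  0.7] g 0.401
shift [-0.2 -0.8  0.6] turn [ 0.1 -0.1 -0.5] now [0.5008 0.1585 0.0546]
```

View pics/w10.png

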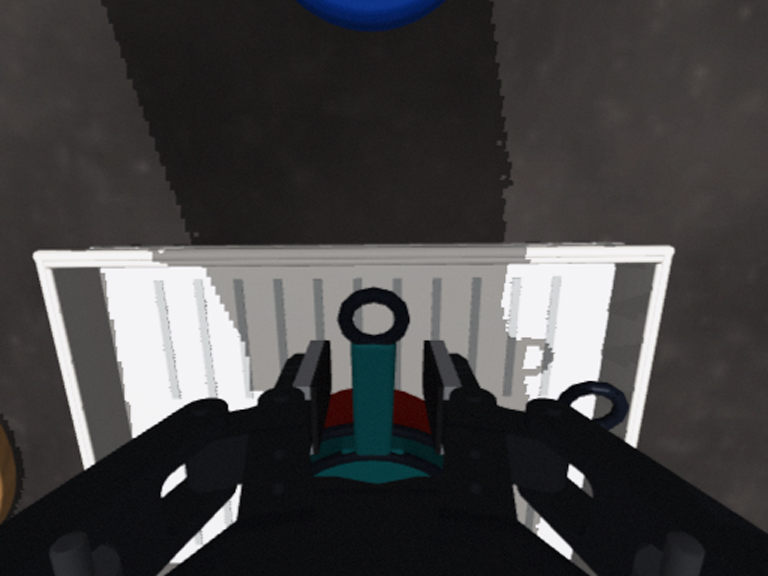

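The teal strap is centred between the pads at (374,400). Grip and lift.

```bash
python3 -m creep '[[0,-0.8,0.6,0,0,0,0],[0,0,0,0,0,0,0],[0,0,0,0,0,0,0],[0,0,0,0,0,0,0],[0,0,0,0,0,0,0],[0,0,0,0,0,0,0],[0,0,-5,0,0,0,0],[0,0,-10,0,0,0,0],[0,0,-15,0,0,0,0],[0,0,-15,0,0,0,0]]' 90
python3 -m creep '[[0,0,-15,0,0,0,0],[0,0,-15,0,0,0,0],[0,0,-15,0,0,0,0],[0,0,-10,0,0,0,0],[0,0,0,0,0,0,0],[0,0,0,0,0,0,0],[0,0,0,0,0,0,0],[0,0,0,0,0,0,0],[0,0,0,0,0,0,0],[0,0,0,0,0,0,0]]' 90
python3 - <<'E'
from h import *
st();snap('side','s11',(180,80,320,220),4);c=snap('wrist','w11',None,1.5)
E
```

```text
clock: 27.2
eef_pos: [0.4998, 0.1584, 0.0998]
tool_rot: [0.677, 0.736, 0.001, 0.0]
force: [-0.3, -0.1, -1.2]
gripper_width: 0.139
clock: 28.45
eef_pos: [0.4996, 0.1582, 0.1534]
tool_rot: [0.677, 0.736, 0.0, -0.0]
force: [0.0, -0.2, -0.6]
gripper_width: 0.137
28.45 [0.4996 0.1582 0.1534] [[-0.083, 0.997, 0.001], [0.997, 0.083, 0.001], [0.001, 0.001, -1.0]] F [ 0.  -0.2 -0.6] g 0.137
```

View pics/s11.png

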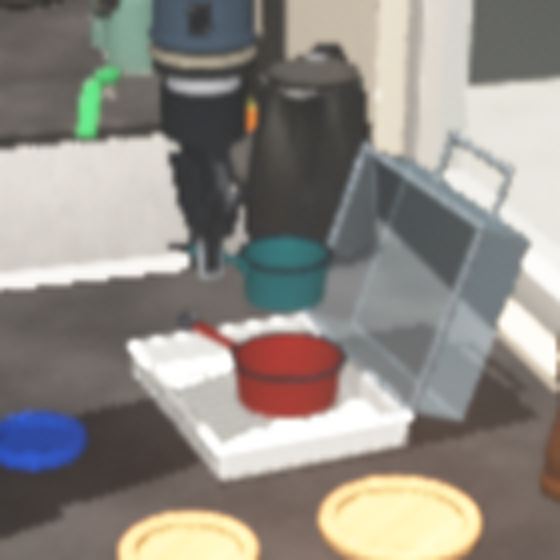

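View pics/w11.png

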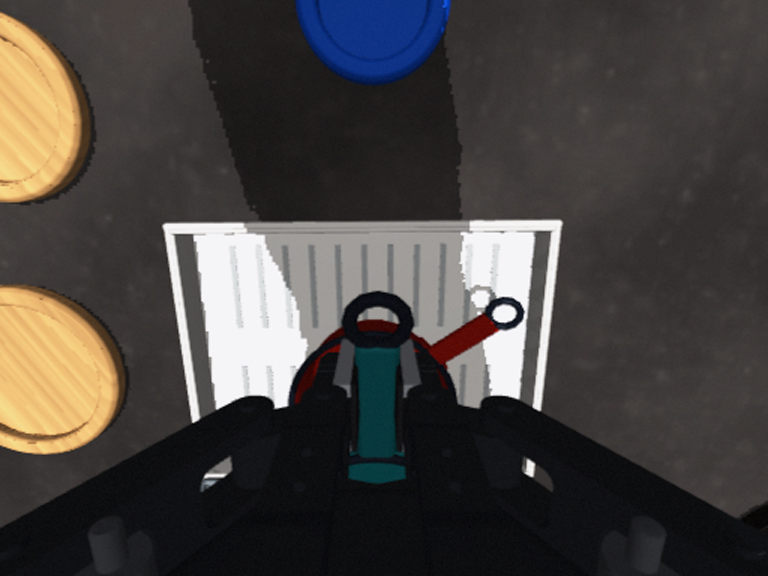

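Only the teal pan came up; it hangs level and the red pan stayed. I'll carry it to the medium plate.

```bash
python3 -m creep '[[-14,-11,0,0,0,0,0],[-29,-22.5,0,0,0,0,0],[-29,-22.5,0,0,0,0,0],[-29,-22.5,0,0,0,0,0],[-29,-22.5,0,0,0,0,0],[-29,-22.5,0,0,0,0,0],[-29,-22.5,0,0,0,0,0],[-29,-22.5,0,0,0,0,0],[-19,-13.5,0,0,0,0,0],[0,0,0,0,0,0,0]]' 90
python3 - <<'E'
from h import *
s=st();print(s['qpos'].round(2));goto([.338,-.092,.095],94.8);c=snap('wrist','w12',None,1.5);snap('top','t12',(200,120,360,270),4);np.save('cw12.npy',c,allow_pickle=True)
E
```

```text
clock: 29.8
eef_pos: [0.3364, -0.0931, 0.1532]
tool_rot: [0.678, 0.735, 0.0, 0.0]
force: [-0.4, 0.6, -1.4]
gripper_width: 0.138
29.8 [ 0.3364 -0.0931  0.1532] [[-0.08, 0.997, 0.001], [0.997, 0.08, 0.0], [0.0, 0.001, -1.0]] F [-0.4  0.6 -1.4] g 0.138
[-0.27 -0.06 -0.55  1.08  0.   -0.35]
shift [ 1.   1.7 58.2] turn [ 0.  -0.  -0.2] now [ 0.3364 -0.0931  0.1532]
```

View pics/w12.png

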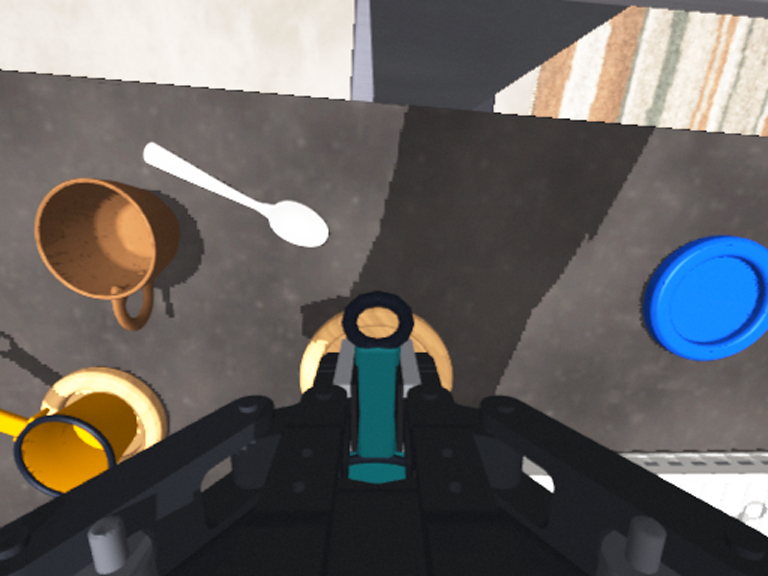

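View pics/t12.png

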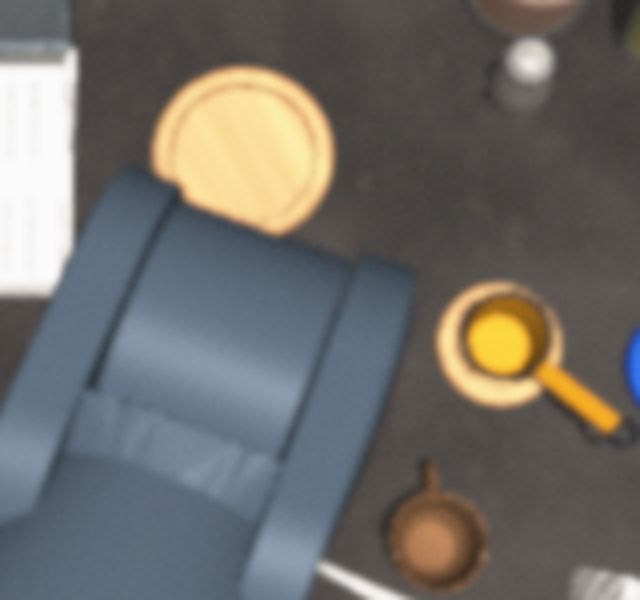

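Run:
```python
from h import *
c=np.load('cw12.npy',allow_pickle=True).item()
P=lambda a,b,z:px2w(c,a/1.5,b/1.5,z)
im=cv2.imread('pics/w12_raw.png')
cv2.imwrite('pics/w12z.png',cv2.resize(im[185:275,190:315],None,fx=6,fy=6,interpolation=cv2.INTER_CUBIC))
print(c['position'].round(3),'L',P(300,372,.016).round(4),'R',P(452,372,.016).round(4),'far',P(376,302,.016).round(4))
```

```text
[ 0.268 -0.098  0.287] L [ 0.4109 -0.1414  0.016 ] R [ 0.4023 -0.0328  0.016 ] far [ 0.3542 -0.0913  0.016 ]
```

View pics/w12z.png

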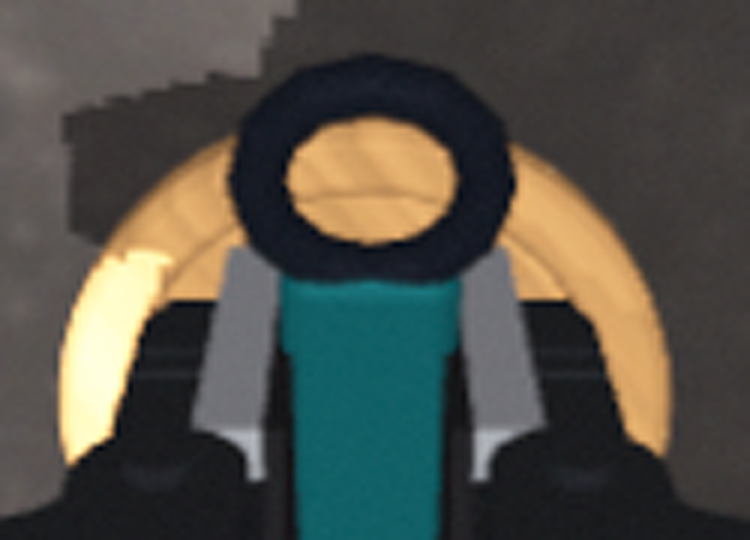

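Run:
```python
from h import *
c=np.load('cw12.npy',allow_pickle=True).item()
P=lambda a,b,z:px2w(c,a,b,z)
u=np.array([.997,.083])
e=P(251.7,217.2,.016);print('recess edge',e.round(4),'centre',(e[:2]+.043*u).round(4))
L=P(200,250.8,.016);Rr=P(302,250.8,.016);print(L.round(4),Rr.round(4),((L+Rr)/2).round(4),np.linalg.norm(L-Rr))
```

```text
recess edge [ 0.3713 -0.0889  0.016 ] centre [ 0.4142 -0.0853]
[ 0.4142 -0.1413  0.016 ] [ 0.4055 -0.0317  0.016 ] [ 0.4099 -0.0865  0.016 ] 0.10998729817957772
```

The medium plate's centre comes out at (0.415,-0.0855) and agrees with the top view. Lowering.

```bash
python3 -m creep '[[1,1,10,0,0,0,0],[0,0,20,0,0,0,0],[0,0,20,0,0,0,0],[0,0,18,0,0,0,0],[0,0,14,0,0,0,0],[0,0,9,0,0,0,0],[0,0,5,0,0,0,0],[0,0,3,0,0,0,0],[0,0,0,0,0,0,0],[0,0,0,0,0,0,0]]' 90
python3 - <<'E'
from h import *
st();goto([.3373,-.092,.051],94.8);snap('side','s13',(170,150,330,270),4)
E
```

```text
clock: 31.15
eef_pos: [0.3389, -0.0909, 0.0544]
tool_rot: [0.677, 0.736, 0.001, 0.0]
force: [-0.2, -0.5, -0.9]
gripper_width: 0.137
31.15 [ 0.3389 -0.0909  0.0544] [[-0.083, 0.997, 0.001], [0.997, 0.083, 0.001], [0.001, 0.001, -1.0]] F [-0.2 -0.5 -0.9] g 0.137
shift [-1.  -1.7  3.4] turn [ 0.1 -0.  -0.1] now [ 0.3389 -0.0909  0.0544]
```

View pics/s13.png

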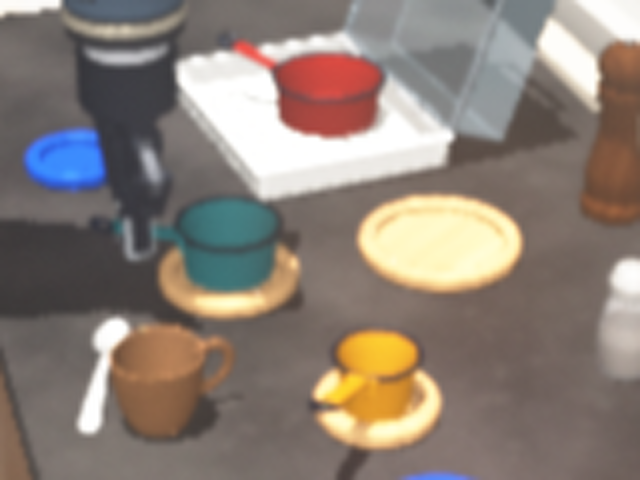

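```bash
python3 -m creep '[[-1,-1.5,0,0,0,0,0],[0,0,1.2,0,0,0,0],[0,0,1.2,0,0,0,0],[0,0,0.8,0,0,0,0],[0,0,0.4,0,0,0,0],[0,0,0,0,0,0,0],[0,0,0,0,0,0,0],[0,0,0,0,0,0,0],[0,0,0,0,0,0,0],[0,0,0,0,0,0,0]]' 90
python3 -m creep '[[0,0,0,0,0,0,12],[0,0,0,0,0,0,15],[0,0,0,0,0,0,18],[0,0,0,0,0,0,22],[0,0,0,0,0,0,32],[0,0,0,0,0,0,40],[0,0,0,0,0,0,40],[0,0,-10,0,0,0,40],[0,0,-20,0,0,0,40],[0,0,-30,0,0,0,40]]' 20
python3 -m creep '[[0,0,-30,0,0,0,40],[0,0,-40,0,0,0,40],[0,0,0,0,0,0,40],[0,0,0,0,0,0,40],[0,0,0,0,0,0,40],[0,0,0,0,0,0,40],[0,0,0,0,0,0,40],[0,0,0,0,0,0,40],[0,0,0,0,0,0,40],[0,0,0,0,0,0,40]]' 20
python3 - <<'E'
from h import *
st();snap('side','s14',(170,150,330,270),4);c=snap('wrist','w14',None,1.5);np.save('cw14.npy',c,allow_pickle=True)
E
```

```text
clock: 32.45
eef_pos: [0.3369, -0.092, 0.0507]
tool_rot: [0.677, 0.736, 0.0, -0.0]
force: [-6.1, 0.6, 10.3]
gripper_width: 0.137
clock: 33.7
eef_pos: [0.3368, -0.0919, 0.1115]
tool_rot: [0.677, 0.736, 0.0, -0.0]
force: [0.3, -1.0, 0.3]
gripper_width: 0.402
clock: 34.95
eef_pos: [0.3372, -0.0921, 0.1805]
tool_rot: [0.677, 0.736, 0.0, -0.0]
force: [-0.5, 0.2, 0.0]
gripper_width: 0.401
34.95 [ 0.3372 -0.0921  0.1805] [[-0.083, 0.997, 0.001], [0.997, 0.083, 0.001], [0.001, 0.001, -1.0]] F [-0.5  0.2  0. ] g 0.401
```

View pics/s14.png

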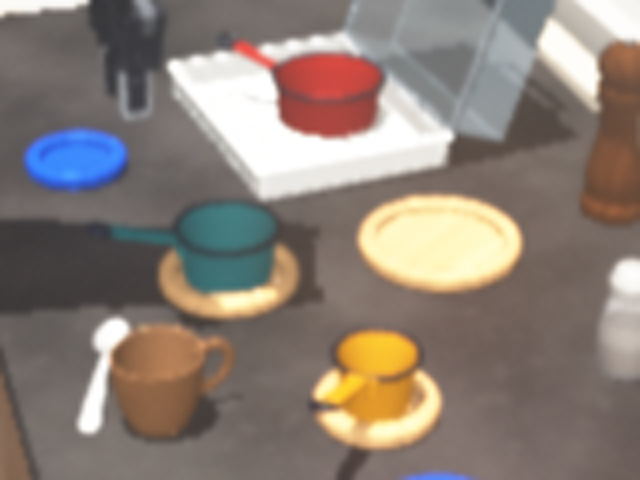

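View pics/w14.png

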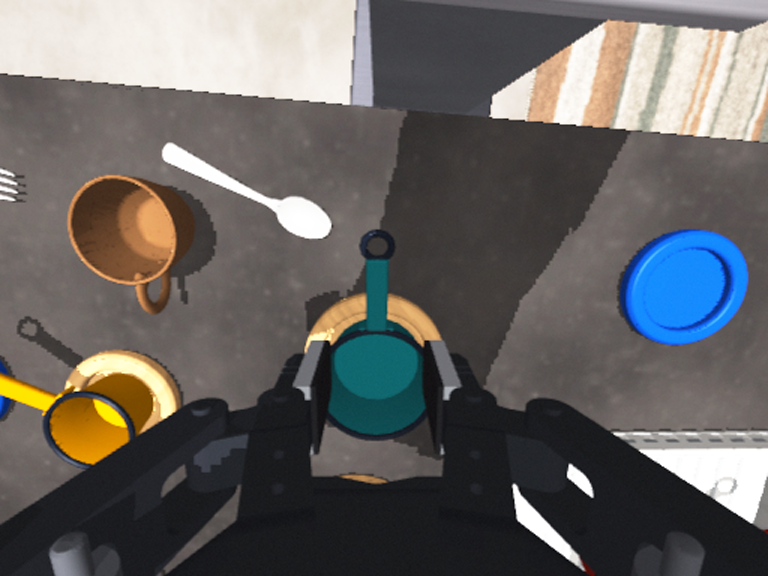

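Run:
```python
from h import *
c=np.load('cw14.npy',allow_pickle=True).item()
P=lambda a,b,z:px2w(c,a/1.5,b/1.5,z)
e=P(377,245,.071);print('eye',e.round(4),'centre',(e[:2]+.1036*np.array([.9965,.083])).round(4))
L=P(305,345,.016);r=P(442,345,.016);print('plate y',((L+r)/2).round(4))
print('floor c',P(376,365,.012).round(4), 'rim far/near', P(377,438,.052).round(4))
z=cv2.imread('pics/w14_raw.png');cv2.imwrite('pics/w14z.png',cv2.resize(z[180:300,190:315],None,fx=6,fy=6,interpolation=cv2.INTER_CUBIC)[:600])
```

```text
eye [ 0.3111 -0.0932  0.071 ] centre [ 0.4143 -0.0846]
plate y [ 0.3986 -0.0885  0.016 ]
floor c [ 0.4173 -0.085   0.012 ] rim far/near [ 0.4558 -0.0811  0.052 ]
```

View pics/w14z.png

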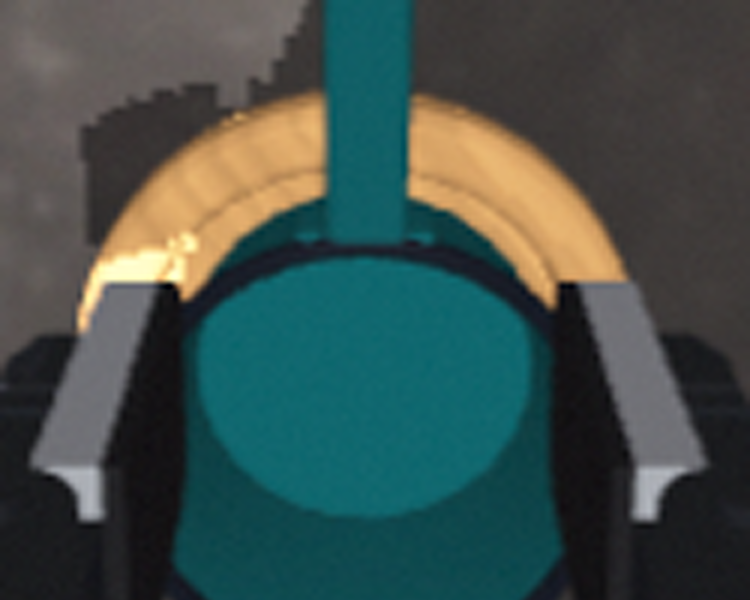

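The teal base is inside the recess with a gap all round; its centre is about (0.415,-0.085). Now the red pan.

```bash
python3 -m creep '[[30,22,0,0,0,0,40],[41,30,0,0,0,0,40],[41,30,0,0,0,0,40],[41,30,0,0,0,0,40],[41,30,0,0,0,0,40],[41,30,0,0,0,0,40],[35,25,0,0,0,0,40],[20,13,0,0,0,0,40],[0,0,0,0,0,9,40],[0,0,0,0,0,9,40]]' 90
python3 -m creep '[[0,0,0,0,0,9,40],[0,0,0,0,0,9,40],[0,0,0,0,0,9,40],[0,0,0,0,0,0,40],[0,0,0,0,0,0,40],[0,0,0,0,0,0,40],[0,0,0,0,0,0,40],[0,0,0,0,0,0,40],[0,0,0,0,0,0,40],[0,0,0,0,0,0,40]]'
python3 - <<'E'
from h import *
s=st();print(s['qpos'].round(2));c=snap('wrist','w15',None,1.5);np.save('cw15.npy',c,allow_pickle=True);goto([.522,.214,.046],49.5)
E
```

```text
clock: 36.3
eef_pos: [0.5225, 0.2147, 0.1805]
tool_rot: [0.785, 0.619, 0.0, -0.0]
force: [0.5, 0.7, 0.6]
gripper_width: 0.401
clock: 37.55
eef_pos: [0.5225, 0.2143, 0.1809]
tool_rot: [0.907, 0.421, 0.0, -0.0]
force: [0.1, 0.4, -0.3]
gripper_width: 0.401
37.55 [0.5225 0.2143 0.1809] [[0.646, 0.763, 0.001], [0.763, -0.646, 0.001], [0.001, -0.0, -1.0]] F [ 0.1  0.4 -0.3] g 0.401
[0.39 0.36 0.02 1.23 0.   1.09]
shift [ -0.7  -0.2 134.9] turn [-0.  -0.1  0.2] now [0.5225 0.2143 0.1809]
```

View pics/w15.png

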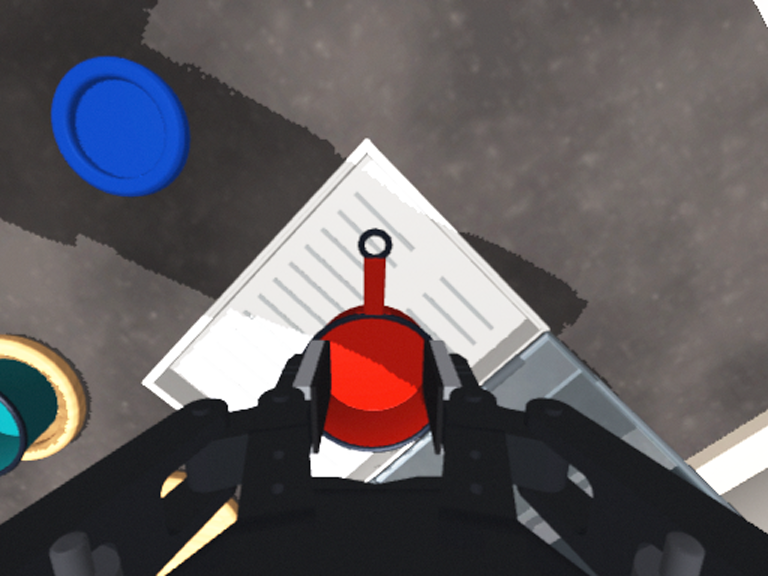

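Run:
```python
from h import *
c=np.load('cw15.npy',allow_pickle=True).item()
P=lambda a,b,z:px2w(c,a/1.5,b/1.5,z)
e=P(375,243,.067);a=P(374.5,262,.064);b=P(374,308,.052);print('eye',e.round(4),a.round(4),b.round(4))
ang=np.arctan2(*(a-b)[[1,0]]);print(np.degrees(ang))
u=np.array([np.cos(ang),np.sin(ang)]);print('ctr',e[:2]-.1036*u,'grasp',e[:2]-.0256*u)
```

```text
eye [0.5018 0.232  0.067 ] [0.511  0.2238 0.064 ] [0.5364 0.2017 0.052 ]
139.03322005844637
ctr [0.58002748 0.16406906] grasp [0.52113048 0.21520753]
```

The red eye is at (375,243) and the strap at x≈374, so the grasp point is confirmed. Descend and grip.

```bash
python3 -m creep '[[0,-1.4,20,0,0,0.3,40],[0,0,20,0,0,0,40],[0,0,20,0,0,0,40],[0,0,20,0,0,0,40],[0,0,20,0,0,0,40],[0,0,17,0,0,0,40],[0,0,12,0,0,0,40],[0,0,6,0,0,0,40],[0,0,0,0,0,0,40],[0,0,0,0,0,0,40]]' 100
python3 - <<'E'
from h import *
st();goto([.5212,.215,.046],49.3);snap('wrist','w16',None,1.5)
E
```

```text
clock: 38.85
eef_pos: [0.5219, 0.2154, 0.0465]
tool_rot: [0.908, 0.418, 0.001, -0.0]
force: [-0.5, 0.3, 0.3]
gripper_width: 0.399
38.85 [0.5219 0.2154 0.0465] [[0.65, 0.76, 0.001], [0.76, -0.65, 0.001], [0.002, 0.0, -1.0]] F [-0.5  0.3  0.3] g 0.399
shift [-0.8 -0.2  0.5] turn [ 0.  -0.1  0.1] now [0.5219 0.2154 0.0465]
```

View pics/w16.png

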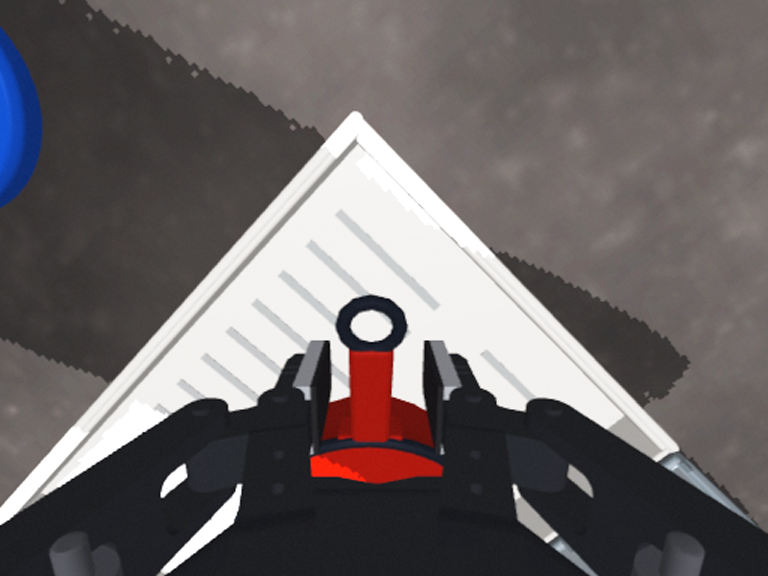

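```bash
python3 -m creep '[[-1.2,0,0.5,0,0,0,40],[0,0,0,0,0,0,0],[0,0,0,0,0,0,0],[0,0,0,0,0,0,0],[0,0,0,0,0,0,0],[0,0,0,0,0,0,0],[0,0,-4,0,0,0,0],[0,0,-8,0,0,0,0],[0,0,-15,0,0,0,0],[0,0,-15,0,0,0,0]]' 100
python3 -m creep '[[0,0,-15,0,0,0,0],[0,0,-15,0,0,0,0],[0,0,-15,0,0,0,0],[0,0,-10,0,0,0,0],[0,0,0,0,0,0,0],[0,0,0,0,0,0,0],[0,0,0,0,0,0,0],[0,0,0,0,0,0,0],[0,0,0,0,0,0,0],[0,0,0,0,0,0,0]]' 100
python3 - <<'E'
from h import *
s=st();a=np.radians(139.1);print('target',np.array([.5955,-.089])+.078*np.array([np.cos(a),np.sin(a)]))
snap('side','s17',(170,80,330,220),4)
snap('wrist','w17',None,1.5)
E
```

```text
clock: 40.15
eef_pos: [0.5209, 0.2145, 0.0888]
tool_rot: [0.908, 0.418, 0.001, -0.0]
force: [-0.0, 0.7, -1.2]
gripper_width: 0.136
clock: 41.4
eef_pos: [0.5207, 0.2143, 0.1424]
tool_rot: [0.908, 0.418, 0.0, -0.0]
force: [-0.4, 0.7, -0.7]
gripper_width: 0.138
41.4 [0.5207 0.2143 0.1424] [[0.65, 0.76, 0.001], [0.76, -0.65, 0.001], [0.001, -0.0, -1.0]] F [-0.4  0.7 -0.7] g 0.138
target [ 0.53654343 -0.03793022]
```

View pics/s17.png

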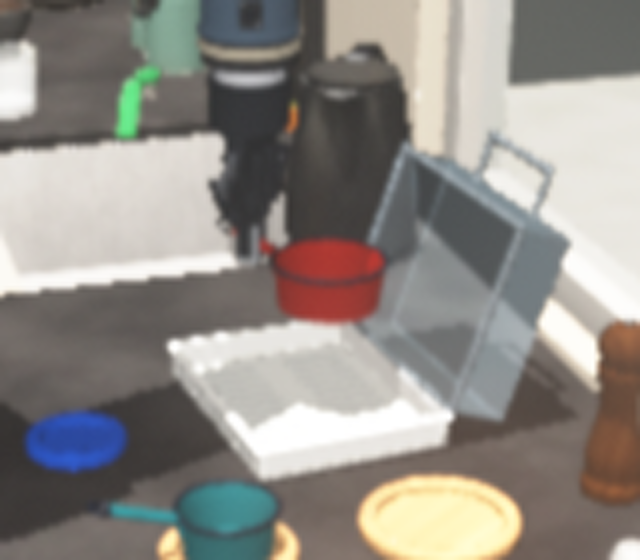

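View pics/w17.png

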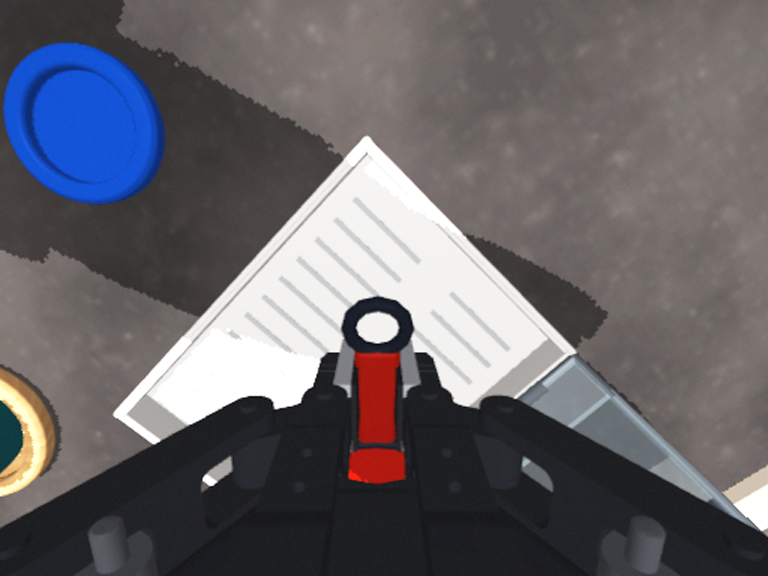

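The red pan is held and level. I'll carry it with a slight detour away from the lid.

```bash
python3 -m creep '[[-13,9,0,0,0,0,0],[-27,20.5,0,0,0,0,0],[-27,20.5,0,0,0,0,0],[-27,20.5,0,0,0,0,0],[-27,20.5,0,0,0,0,0],[-27,20.5,0,0,0,0,0],[-27,20.5,0,0,0,0,0],[-27,19.5,0,0,0,0,0],[10,12,0,0,0,0,0],[10,12,0,0,0,0,0]]' 100
python3 -m creep '[[0,0,0,0,0,0,0],[0,0,10,0,0,0,0],[0,0,10,0,0,0,0],[0,0,10,0,0,0,0],[0,0,0,0,0,0,0],[0,0,0,0,0,0,0],[0,0,0,0,0,0,0],[0,0,0,0,0,0,0],[0,0,0,0,0,0,0],[0,0,0,0,0,0,0]]' 100
python3 - <<'E'
from h import *
s=st();goto([.5365,-.038,.044],49.3)
snap('side','s18',(190,150,350,270),4)
c=snap('wrist','w18',None,1.5);np.save('cw18.npy',c,allow_pickle=True)
snap('top','t18',(210,110,340,230),5)
E
```

```text
clock: 42.75
eef_pos: [0.5356, -0.0394, 0.1424]
tool_rot: [0.909, 0.418, 0.0, -0.0]
force: [0.2, 0.5, -1.2]
gripper_width: 0.139
clock: 44.0
eef_pos: [0.5358, -0.038, 0.1123]
tool_rot: [0.908, 0.418, 0.0, -0.0]
force: [-0.3, -0.2, -0.6]
gripper_width: 0.137
44.0 [ 0.5358 -0.038   0.1123] [[0.65, 0.76, 0.001], [0.76, -0.65, 0.001], [0.001, -0.0, -1.0]] F [-0.3 -0.2 -0.6] g 0.137
shift [ 0.4  0.5 68.3] turn [-0.  -0.1  0.1] now [ 0.5358 -0.038   0.1123]
```

View pics/s18.png

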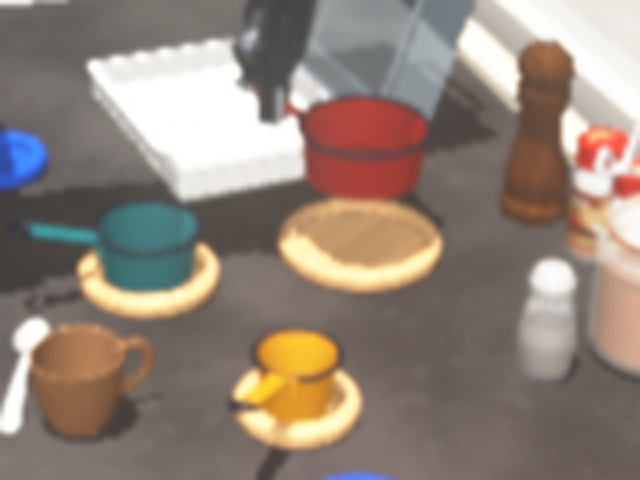

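View pics/w18.png

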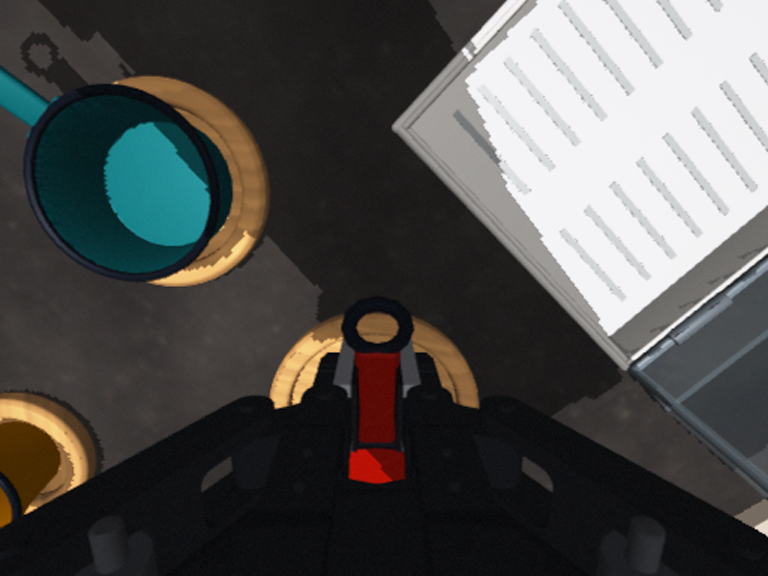

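View pics/t18.png

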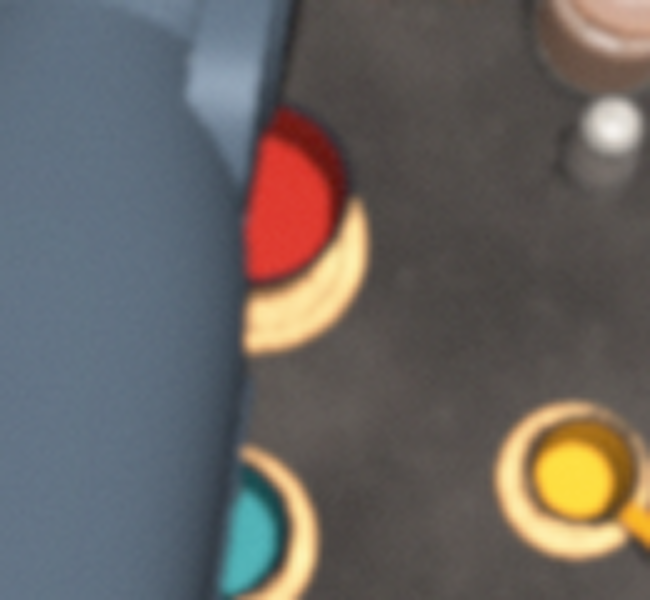

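Run:
```python
from h import *
im=cv2.imread('pics/w18_raw.png')
cv2.imwrite('pics/w18z.png',cv2.resize(im[190:280,170:330],None,fx=5,fy=5,interpolation=cv2.INTER_CUBIC))
```

```text
(no output)
```

View pics/w18z.png

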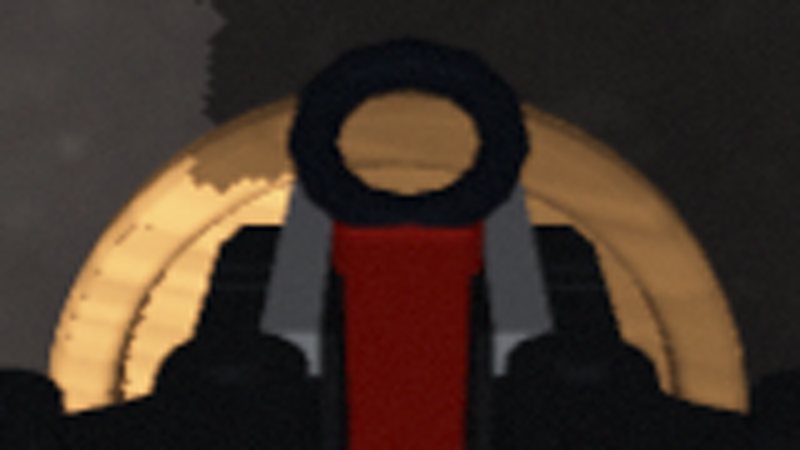

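Run:
```python
from h import *
from scipy.optimize import least_squares
c=np.load('cw18.npy',allow_pickle=True).item()
def fit(pts,r):
    Q=np.array([px2w(c,170+a/5,190+b/5,.016)[:2] for a,b in pts])
    f=least_squares(lambda p:np.hypot(*(Q-p).T)-r,[.59,-.09]);print(f.x.round(4),(f.fun*1000).round(1))
fit([(400,163),(200,235),(150,290),(590,225),(640,290),(675,350)],.054)
fit([(52,350),(100,240),(180,165),(745,350),(690,230),(590,140)],.067)
```

```text
[ 0.5949 -0.0892] [ 0.2 -0.2 -0.1  0.6 -0.9  0.1]
[ 0.5954 -0.0891] [-0.4  0.  -0.3 -0.8 -0.2  0.8]
```

The circle fits give the plate centre at (0.595,-0.089), matching the target. Lowering to TCP z 0.047.

```bash
python3 -m creep '[[0.4,0.5,8,0,0,0,0],[0,0,12,0,0,0,0],[0,0,12,0,0,0,0],[0,0,12,0,0,0,0],[0,0,9,0,0,0,0],[0,0,6,0,0,0,0],[0,0,2,0,0,0,0],[0,0,1,0,0,0,0],[0,0,0,0,0,0,0],[0,0,0,0,0,0,0]]' 100
python3 - <<'E'
from h import *
s=st();goto([.5363,-.038,.047],49.3)
snap('side','s19',(190,150,350,270),4)
E
```

```text
clock: 45.4
eef_pos: [0.5366, -0.038, 0.0504]
tool_rot: [0.908, 0.418, 0.001, -0.0]
force: [-0.6, 0.3, -1.2]
gripper_width: 0.134
45.4 [ 0.5366 -0.038   0.0504] [[0.65, 0.76, 0.001], [0.76, -0.65, 0.001], [0.001, 0.0, -1.0]] F [-0.6  0.3 -1.2] g 0.134
shift [-0.2 -0.2  3.4] turn [ 0.  -0.1  0.1] now [ 0.5366 -0.038   0.0504]
```

View pics/s19.png

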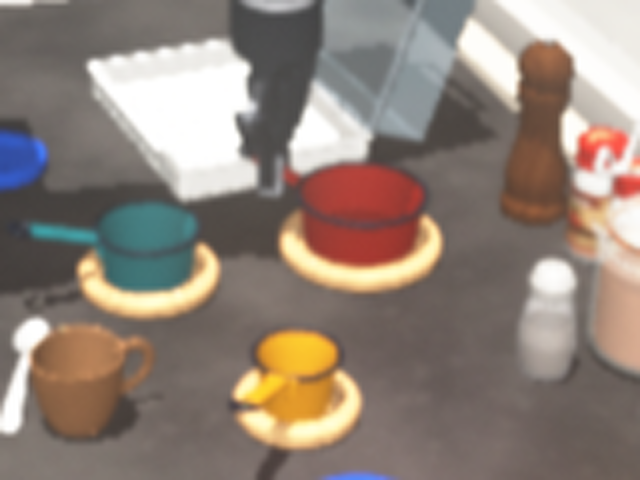

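The pan is concentric just above the recess, and the measured force shows no contact yet. Last 3 mm, then release.

```bash
python3 -m creep '[[0,0,1,0,0,0,0],[0,0,1,0,0,0,0],[0,0,0.8,0,0,0,0],[0,0,0.5,0,0,0,0],[0,0,0,0,0,0,0],[0,0,0,0,0,0,0],[0,0,0,0,0,0,0],[0,0,0,0,0,0,0],[0,0,0,0,0,0,0],[0,0,0,0,0,0,0]]' 100
python3 -m creep '[[0,0,0,0,0,0,12],[0,0,0,0,0,0,15],[0,0,0,0,0,0,18],[0,0,0,0,0,0,22],[0,0,0,0,0,0,32],[0,0,0,0,0,0,40],[0,0,0,0,0,0,40],[0,0,-10,0,0,0,40],[0,0,-20,0,0,0,40],[0,0,-30,0,0,0,40]]' 20
python3 -m creep '[[-10,0,-30,0,0,0,40],[-30,-10,-30,0,0,0,40],[-40,-30,0,0,0,0,40],[-20,-40,0,0,0,0,40],[0,-40,0,0,0,0,40],[0,-40,0,0,0,0,40],[0,-40,0,0,0,0,40],[0,0,0,0,0,0,40],[0,0,0,0,0,0,40],[0,0,0,0,0,0,40]]' 20
python3 - <<'E'
from h import *
st()
snap('side','s20',(190,90,350,270),3.3)
snap('top','t20',(120,100,370,280),3);c=snap('wrist','w20',None,1.5)
E
```

```text
clock: 46.7
eef_pos: [0.5364, -0.038, 0.0469]
tool_rot: [0.908, 0.418, 0.0, -0.0]
force: [-0.8, 1.1, -0.3]
gripper_width: 0.136
clock: 47.95
eef_pos: [0.5359, -0.038, 0.1077]
tool_rot: [0.908, 0.418, 0.0, -0.0]
force: [-0.6, 0.3, -0.5]
gripper_width: 0.403
clock: 49.2
eef_pos: [0.3199, 0.0156, 0.167]
tool_rot: [0.908, 0.418, 0.001, -0.0]
force: [-0.3, -1.1, 0.5]
gripper_width: 0.402
49.2 [0.3199 0.0156 0.167 ] [[0.651, 0.759, 0.001], [0.759, -0.651, 0.001], [0.001, 0.0, -1.0]] F [-0.3 -1.1  0.5] g 0.402
```

View pics/s20.png

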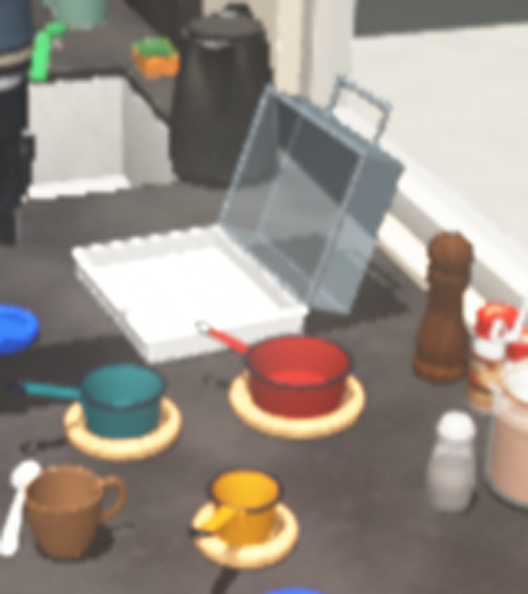

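View pics/t20.png

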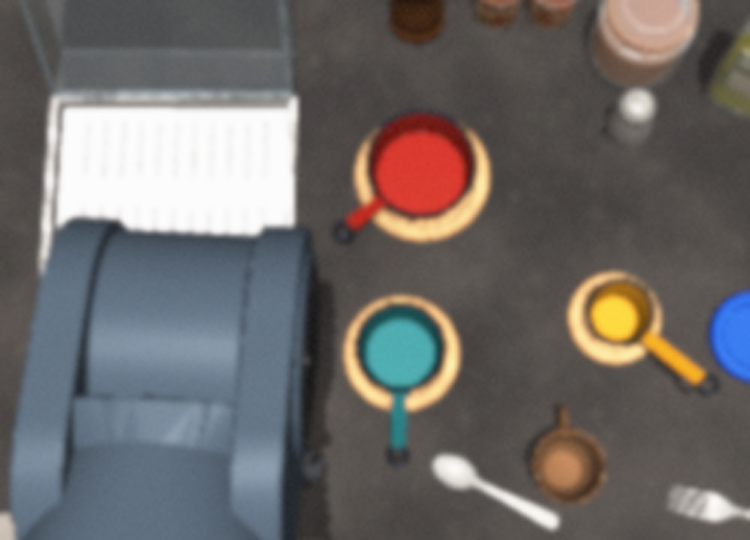

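Run:
```python
from h import *
c=viewer.calibration('top');im=cv2.imread('pics/t20_raw.png');hsv=cv2.cvtColor(im,cv2.COLOR_BGR2HSV)
# rims: fit inner-floor blobs (bright) and report vs plate centre measured by same camera at the start
pl={'red':(.5936,-.0911),'teal':(.4136,-.0872),'yel':(.468,-.2913)}
for n,u,v in [('red',422,171),('teal',400,347),('yel',616,315)]:
    p=px2w(c,120+u/3,100+v/3,.012);print(n,'floor',p.round(4),'d mm',((p[:2]-pl[n])*1000).round(1))
for n,lo,hi in [('red',(0,150,60),(8,255,255)),('red2',(172,150,60),(180,255,255))]:
    pass
print('shaker',px2w(c,120+637/3,100+105/3,.09).round(3),'cup',px2w(c,120+567/3,100+466/3,.05).round(3))
im=cv2.imread('pics/s20_raw.png');cv2.imwrite('pics/s20z.png',cv2.resize(im[180:265,205:305],None,fx=7,fy=7,interpolation=cv2.INTER_CUBIC))
```

```text
red floor [ 0.5985 -0.0915  0.012 ] d mm [ 4.9 -0.4]
teal floor [ 0.4191 -0.0866  0.012 ] d mm [5.5 0.6]
yel floor [ 0.4709 -0.2942  0.012 ] d mm [ 2.9 -2.9]
shaker [ 0.66 -0.29  0.09] cup [ 0.318 -0.252  0.05 ]
```

View pics/s20z.png

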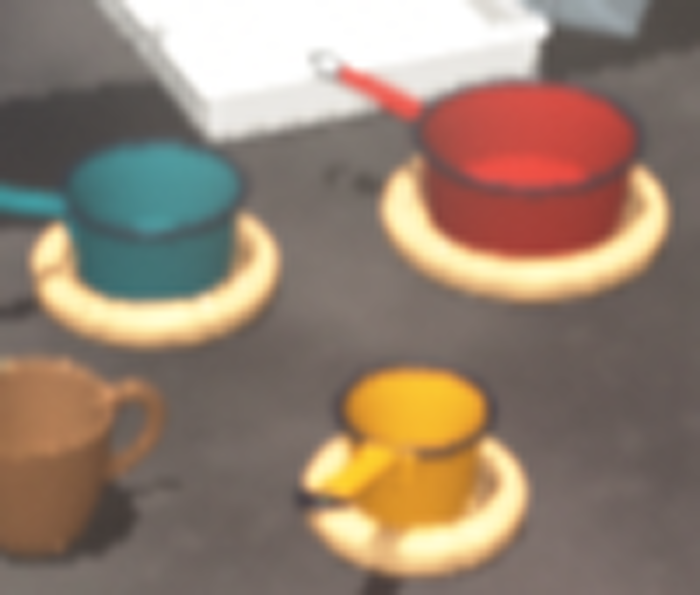

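Run:
```python
from h import *
c=viewer.calibration('top');im=cv2.imread('pics/t20_raw.png')
a=cv2.resize(im[133:190,225:290],None,fx=9,fy=9,interpolation=cv2.INTER_CUBIC)
b=cv2.resize(im[193:260,225:290],None,fx=9,fy=9,interpolation=cv2.INTER_CUBIC)
cv2.imwrite('pics/t20r.png',a);cv2.imwrite('pics/t20t.png',b[:600])
```

```text
(no output)
```

View pics/t20r.png

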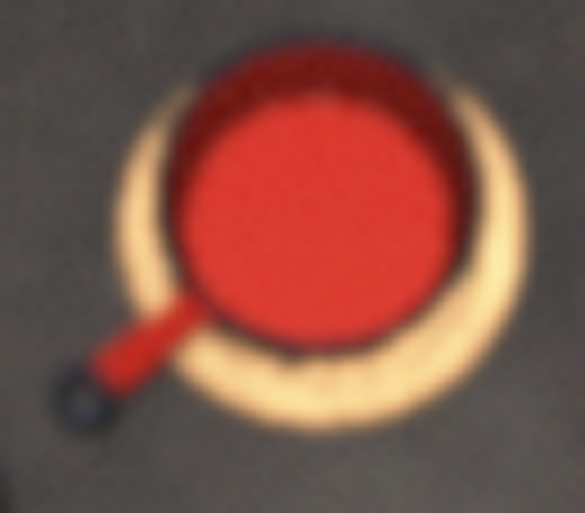

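View pics/t20t.png

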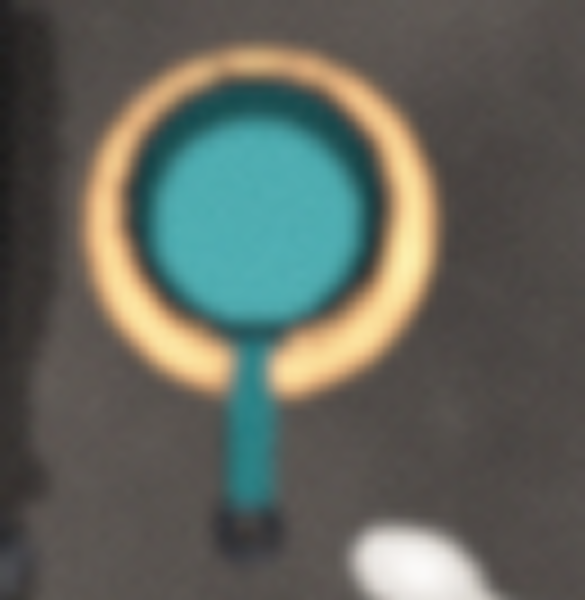

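View pics/w20.png

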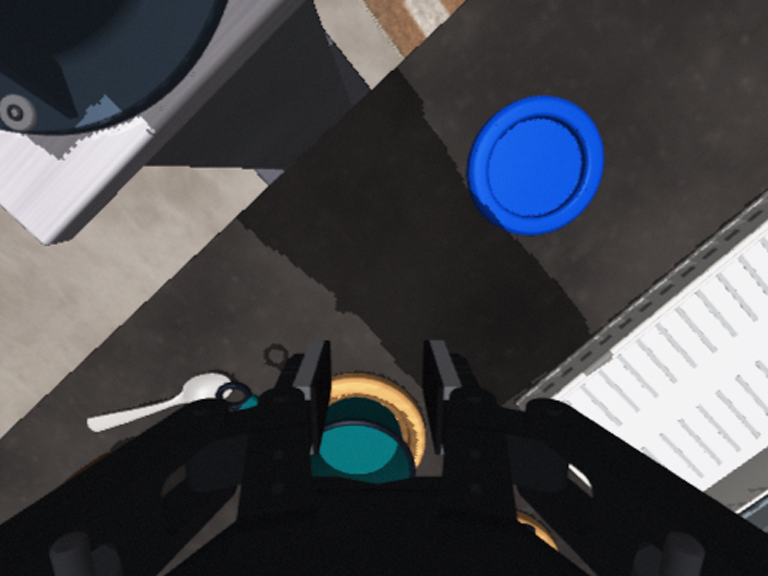

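Run:
```python
from h import *
c=viewer.calibration('top')
for n,r,f,pl in [('red',(320,194),(318,219),(321.5,225)),('teal',(258,207),(256,219),(262,223))]:
    o=(225,133) if n=='red' else (225,193)
    q=lambda p,z:px2w(c,o[0]+p[0]/9,o[1]+p[1]/9,z)[:2]*1000
    print(n,'rim-plate',(q(r,.052)-q(pl,.016)).round(1),'floor-plate',(q(f,.012)-q(pl,.016)).round(1))
```

```text
red rim-plate [-0.1  1.2] floor-plate [3.1 1.4]
teal rim-plate [-0.3  1.4] floor-plate [1.7 2.1]
```

All pans are within about 3 mm of their plate centres and sit flat. Handing in.

Run:
```python
from h import *
print(ctrl.close_job());st()
```

```text
the job is handed in; nothing more can be done
None
the job is handed in; nothing more can be done
```

I opened the lid and set out all three pans in order (small, medium, large), each in the recess of its own underplate. I handed the job in at about 49 s of the 109 s allowed, and no verdict is reported.

- **Lid:** I carried it by its bar to about 1.6 rad, let go, and it fell back onto its stop. It was still open in the last side view, with the arm well away from it.
- **Pans:** I lowered each into its recess before opening the fingers. In the last checks the pan axes were about 1.5 mm from their plate centres and all three looked flat.
- **Disagreements:** In the top view the inner floors of the pans read 3–6 mm off the plate positions measured at the start. I put that down to about 2 mm of camera bias and the near rim hiding part of the floor. Both are within the 12 mm limit.
- **Shaker and cup:** Both stood upright and looked untouched in the last pictures. The shaker read about 9 mm off its first position, against a limit of 20 mm; both readings were rough estimates by eye, and the arm never went near it.
- **Joint limit:** While I lifted clear of the lid, joint 3 read 1.351 rad against a listed limit of 1.35. I moved straight away from it, but I can't rule out that it counts as passing the range.

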